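# Hook and press shut the open draw latch of a tool case on the shop counter

### The arm

A 6-joint arm with a two-finger parallel gripper is mounted at the origin on the work surface. World frame = base frame: x ahead of the robot, y to its left, z up, the work surface at z = 0. Lengths are in m, angles in rad, forces in N, time in s.
With the tool pointing down it reaches from about 0.35 to 0.95 m from the base axis. Payload 17.4 kg.
Tool frame: the origin (TCP) lies midway between the tips of the shut fingers; the grasp point (between the pads) lies 19 mm behind it; z points along the fingers, y is the direction in which the jaws open and shut (so a half turn about z gives the same grasp; the last joint's range is limited). The gripper opens to 93 mm and grips with 3 to 60 N. Pads are 15 mm wide; open, the fingers measure 128 mm over their backs; the gripper's body (75 mm by 188 mm) begins 65 mm behind the grasp point.
Start: joints at [-1.153, 0.116, 1.442, -0, 1.584, -0.038], TCP at [0.297, -0.606, 0.194] pointing down, gripper open.
Joint ranges: [-2.83, 2.83], [-0.83, 2.19], [0.07, 2.5], [-1.14, 4.28], [0.01, 3], [-2.97, 2.97]. Speed limits (rad/s): [1.89, 1.89, 2.22, 3.14, 3.14, 3.14].

### API

Orientations are given as a rotation vector (axis times angle).
In Python, from bench import ctrl gives the robot as it stands.
- The arm moves only by the shell command python3 -m handwheel 'ROWS'. ROWS is text: rows parted by semicolons, each of 5 numbers parted by spaces: the finger opening in m, from 0 to 0.093, then the shift along the world's x, y, z in m, then the turn about the world's z in degrees. In form: fingers tx ty tz yaw; .... A call has 1 to 10 rows; each row is the pose to reach, as a shift and turn from the pose commanded when the call began; what a row does not reach only later rows make up. A row lasts 1/10 s, in which the tool goes at most 50 mm and 8.59 degrees, less where a joint would pass 70% of its speed; a pose out of reach is approached as far as the arm can. A call with a gripper value outside its range is refused whole. The fingers move at their own pace and stop on an object; the grip force is fixed at half the most. Time passes only in rows, so rows that repeat a pose let the fingers close. It gives the time, the measured TCP pose, the force and the opening at its end, in the units of the state.
- ctrl.get_state(): the state, without advancing time (a new reading comes with each control period).
- ctrl.get_image(name): name is "side" or "top" or "wrist"; returns a dict with "color" (480x640x3 uint8, red, green, blue), "fx", "fy", "cx", "cy" (pixels), "rvec" (rotation vector, rad) and "tvec" (3), from world to camera coordinates, as OpenCV has them; the wrist camera has in their place "T_tool_cam" (4x4, takes a point from camera to tool coordinates, whose origin is the TCP and whose axes are the flange's). Camera axes: x right, y down, z forward; pixel columns grow to the right and rows downward; lengths in m; the calibration is good to about 2 mm. The wrist camera is an equidistant fisheye: a pixel r from the principal point sees the ray r / f radians off the axis. A picture is of the moment at which its call begins: read the wrist's pose just before it. There is no depth.
- ctrl.close_job(): hands the job in, once; it reports no verdict.
Trained networks look in the newest picture that a camera, given by its name, has taken for a name from the list of things; names that differ only in an ending like _2 or _b are one class to them, and where a whole thing is asked for, a point or a joint stands for the part that bears it (a point fixed in the world has none). Each returns a list of dicts, best first, with "confidence" (0 to 1); they miss things now and then, are a little off and sometimes report something else, mostly with a low value. They report only what shows in the picture. A call takes as long as a camera call.
- ctrl.search_frame(camera, thing): "position" ([x, y, z] in m, in world coordinates, good to about 4 mm: the middle of the surface that is visible of it).
- ctrl.spot_point(camera, thing): "position" ([x, y, z] in m, in world coordinates, good to about 4 mm: a listed point, or the origin of a listed thing).
The state is a dict: "time_s": time; "joints": joint angles; "qvel": joint speeds; "effort": joint torques, N m; "tcp_pos": TCP position; "orientation": TCP orientation; "ft_force": force on the tool from outside, world axes, zero at the start; "ft_torque": the same for the moment, N m; "gripper_width": finger opening in m.
Only numpy, scipy, OpenCV 4.12 (cv2) and the standard library are available. Lean on these libraries where they do the work, as an engineer would, in place of code of your own. Each camera call takes 0.05 s, during which the arm holds its last target.

### The job

The tool case standing on the counter still has one draw latch undone and its lid is not quite shut at that end. Hook that latch's brass loop over its keeper so the bar sits back under the keeper's lip, then press the lever down past centre until it lies flat and stays, with the lid drawn tight. Leave the other things on the counter where they are.

Things in the scene. Friction and masses are not known exactly. Their poses are not given: they have to be found in the camera images.
- case: Heavy dark tool case with aluminium edges, standing on its hinge edge; it does not move. 400 mm long (y), top 215 mm above the counter. Origin: on the counter under the middle of the parting line; x points across the case from the body half (-90 to 0 mm) to the lid half (0 to +58), y to the end with the open latch (at y = +125 mm), z up. Everything on it shares its yaw.
- handle (a point): Middle of the case's folded black carrying handle: at x = -56, y = 0 mm, 7.5 mm above the case's top; 128 mm long (y), 14 mm high. The space beside the open latch is clear for 60 mm along y on both sides. Beyond the handle, at y = -125 mm, is an identical latch, already shut, that cannot move: it shows how the open one must end up.
- latch_pivot (a point): Axis of the open latch's lever, along the case's y, fixed on the case's body half, 22 mm to the case's -x of the parting line and 12 mm above the case's top.
- lever (a joint): Lever's angle about latch_pivot: 0 = flat, pointing to the case's -x (shut, hard stop); 1.57 = straight up; more = leaning to the lid (stop 2.2). Starts 1.35 to 1.8. Stiff pivot (0.05 N m): stays where left. With the loop hooked it is slack down to about 0.95; from there to about 0.15 the seal opposes it (4 to 6 N at lever_end), then it snaps over and holds.
- lever_end (a point): The place to push the lever: on its outer face (upper when shut), 55 mm from the pivot, where the red thumb tab (26 mm wide, reaching 70 mm from the pivot) begins. The lever is a steel channel 24 mm wide; shut, this point is 18 mm above the case's top, and the lever can be pressed from above 25 to 65 mm from the pivot.
- loop_pivot (a point): Axis of the brass loop, along y, on the lever 18 mm from the lever's axis and turning with it: at lever 0 it is 18 mm to the case's -x of latch_pivot and 2 mm lower; at lever 1.57 it is 18 mm above latch_pivot.
- loop (a joint): Loop's angle against the lever. (loop - lever) is the loop's elevation: 0 = level, pointing to the lid (+x), 1.57 = straight up. Range -0.15 to 2.95; starts 2.3 to 2.8. Stiff pivot (0.03 N m): the loop stays where put, does not fall by its weight, and is carried along when the lever turns, unless it is held in the keeper.
- loop_bar (a point): Centre of the round bar (7 mm thick, along y) at the loop's free end, 65 mm from loop_pivot. Two flat brass legs (5 mm thick, 8 mm high) run back from it to loop_pivot, one either side of the lever; 39 mm over their flat outer faces, which can be gripped by closing along the case's y; 29 mm between them. Pulling the bar turns loop and lever together.
- keeper (a point): Where the bar's centre rests when drawn home in the steel hook on the lid's top: 10 mm above the case's top. Axes as the case's. The hook is 18 mm wide, with a post to -x of this point, 20.5 mm high above the case's top, and a lip over it pointing to +x. A foot plate lets the bar's centre go at most 4.5 mm below this point.
- lip_edge (a point): Tip of the hook's lip, at mid thickness: 5.5 mm to +x of keeper; lip 4 mm thick, its underside 6.5 mm above keeper. The bar must come down on the +x side of it (its centre at least 4 mm further to +x than the tip), to about keeper's height, then be drawn back to -x under the lip until it bears on the post. The lid gives way only above about 14 N.
- case_lid (a joint): How far the lid's corner at the open latch stands off on its rubber seal, rad about the case's other end (0.01 is 3.15 mm at the keeper): about 0.017 at the start (5 mm gap), 0 = seal fully squeezed, about 0.002 with the latch shut. Stiff spring: latch tension 14 N at the start of the draw, about 36 N when shut.
- screw_box: Cardboard box of screws, 75 x 55 x 42 mm, origin at the centre of its underside. Bystander.
- padlock: Brass padlock lying flat, body 44 x 50 x 22 mm, origin at the centre of the body's underside. Bystander.
- tape_measure: Grey tape measure, 68 x 62 x 34 mm, origin at the centre of its underside. Bystander.
- oil_bottle: Blue bottle of oil, 52 mm across and 130 mm tall, origin at the centre of its underside. Bystander.

How it is judged:
By the outcome, as a careful person would: the job done as asked, in the order asked, and still so for the second after the job is handed in, with the robot touching nothing.
It also fails if it takes over 54 s, if anything falls off the work surface, if the arm or the gripper's body presses on something with over 40 N, if the wrist force passes 120 N, or if a joint passes its speed limit or range.

## Working session

There is one attempt and no reset: what is moved stays moved. The work goes in short steps, Python scripts to look and compute and a shell command to move; the robot and the scene stay as the last step left them, time stands still between calls to the robot, and variables do not carry over. Pictures are saved under pics/ and viewed, and the job is handed in when it is done.

```bash
ls; mkdir -p pics; cat > h.py <<'E'
import numpy as np, cv2
from bench import ctrl
def snap(name,fn,crop=None,scale=1):
    im=ctrl.get_image(name); c=im["color"][:,:,::-1].copy()
    if crop: x0,y0,x1,y1=crop; c=c[y0:y1,x0:x1]
    if scale!=1: c=cv2.resize(c,None,fx=scale,fy=scale,interpolation=cv2.INTER_CUBIC)
    cv2.imwrite("pics/"+fn,c); return im
def proj(im,P):
    p,_=cv2.projectPoints(np.array(P,float).reshape(-1,3),np.array(im["rvec"],float),np.array(im["tvec"],float),np.array([[im["fx"],0,im["cx"]],[0,im["fy"],im["cy"]],[0,0,1]]),None); return p.reshape(-1,2)
E
python3 - <<'E'
from h import *
np.set_printoptions(precision=4,suppress=True)
for n in ["side","top","wrist"]:
    im=snap(n,n+"0.png")
    if n!="wrist":
        R=cv2.Rodrigues(np.array(im["rvec"],float))[0]; print(n,"cam at",-R.T@np.array(im["tvec"]), R[2])
    for t in ["case","handle","latch_pivot","lever_end","loop_pivot","loop_bar","keeper","lip_edge","screw_box","padlock","tape_measure","oil_bottle"]:
        r=ctrl.spot_point(n,t)
        print(n,t,[(np.round(d["position"],4).tolist(),round(d["confidence"],2)) for d in r[:3]])
print(ctrl.get_state())
E
```

```text
pics
side cam at [-0.0151  0.7788  1.0382] [ 0.3903 -0.6139 -0.6861]
side case [([0.5681, -0.0206, -0.0006], 0.58)]
side handle [([0.5754, 0.1057, 0.2262], 0.31)]
side latch_pivot [([0.5255, 0.097, 0.2261], 0.89)]
side lever_end [([0.5372, 0.0979, 0.2824], 0.63)]
side loop_pivot [([0.5245, 0.097, 0.244], 0.46), ([0.5761, 0.1047, 0.2262], 0.19)]
side loop_bar [([0.5638, 0.1047, 0.3006], 0.61)]
side keeper [([0.5731, 0.1056, 0.2266], 0.72), ([0.569, -0.4541, 0.0006], 0.4)]
side lip_edge [([0.5784, 0.1089, 0.2307], 0.78)]
side screw_box [([0.57, -0.4539, 0.0011], 0.75), ([0.5248, 0.0976, 0.2454], 0.57)]
side padlock [([0.3267, 0.175, -0.0053], 0.98)]
side tape_measure [([0.5278, 0.4149, 0.0005], 0.58), ([0.565, 0.1054, 0.3016], 0.41)]
side oil_bottle [([0.3392, -0.2134, 0.0021], 0.97)]
top cam at [0.2385 0.008  1.7639] [ 0.1589 -0.006  -0.9873]
top case []
top handle [([0.5173, -0.0324, 0.2194], 0.74)]
top latch_pivot [([0.5228, 0.1002, 0.2289], 0.82), ([0.5336, 0.4137, -0.0006], 0.71)]
top lever_end [([0.5339, 0.0942, 0.2812], 0.57)]
top loop_pivot [([0.5248, 0.095, 0.2445], 0.65), ([0
[... 533 characters left out ...]
t loop_bar []
wrist keeper [([0.3438, -0.2038, -0.0008], 0.67)]
wrist lip_edge []
wrist screw_box []
wrist padlock []
wrist tape_measure [([0.3398, -0.2085, -0.0012], 0.34)]
wrist oil_bottle [([0.3405, -0.2078, -0.0014], 0.83)]
{'time_s': 1.95, 'joints': array([-1.1528,  0.116 ,  1.4416, -0.    ,  1.584 , -0.0378]), 'qvel': array([-0.    , -0.0006,  0.0001,  0.0005,  0.0012, -0.0008]), 'effort': array([  0.0044, -72.0987, -62.2759,   0.0782,   0.0182,  -0.    ]), 'tcp_pos': array([ 0.2971, -0.6061,  0.1943]), 'orientation': array([ 3.0604,  0.7098, -0.    ]), 'ft_force': array([ 0.4146,  1.3444, -1.1498]), 'ft_torque': array([ 0.0122, -0.0142,  0.0035]), 'gripper_width': 0.09321005412413962}
```

View images.

View pics/side0.png

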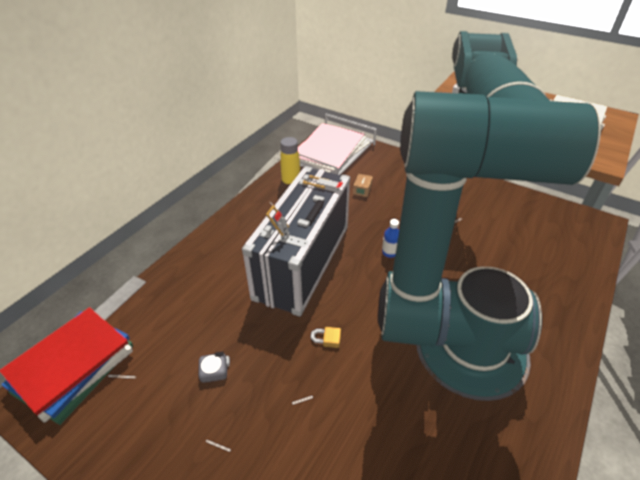

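View pics/top0.png

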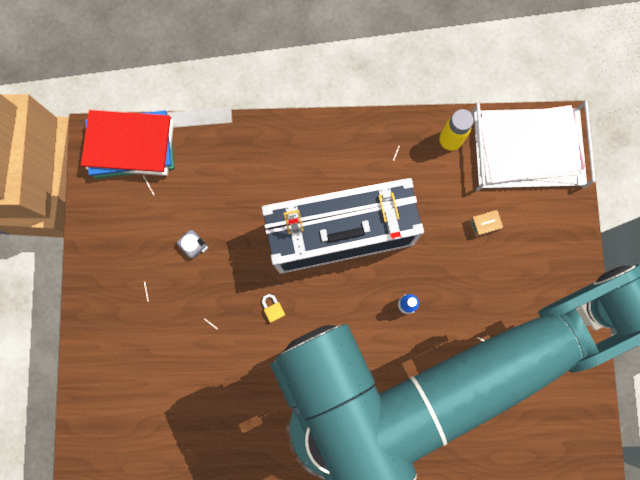

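```bash
cat > model.py <<'E'
import numpy as np
from scipy.optimize import least_squares
# p: x0,y0,yaw,kx,lev,loop elevation
def pts(p):
    x0,y0,yaw,kx,th,el=p
    d=np.array([-np.cos(th),np.sin(th)]);n=np.array([np.sin(th),np.cos(th)])
    piv=np.array([-.022,.227]); lp=piv+.018*d-.002*n; bar=lp+.065*np.array([np.cos(el),np.sin(el)])
    le=piv+.055*d+.006*n
    L={"case":(0,0,0),"handle":(-.056,0,.2225),"latch_pivot":(piv[0],.125,piv[1]),"lever_end":(le[0],.125,le[1]),"loop_pivot":(lp[0],.125,lp[1]),"loop_bar":(bar[0],.125,bar[1]),"keeper":(kx,.125,.225),"lip_edge":(kx+.0055,.125,.2335),
     "tab":(piv[0]+.07*d[0],.125,piv[1]+.07*d[1])}
    c,s=np.cos(yaw),np.sin(yaw)
    return {k:np.array([x0+c*v[0]-s*v[1],y0+s*v[0]+c*v[1],v[2]]) for k,v in L.items()}
def fit(obs,p0=(.568,-.02,.16,.028,1.7,.95)):
    f=lambda p:np.concatenate([(pts(p)[k]-np.array(v))/.004 for k,v in obs])
    return least_squares(f,p0,loss="soft_l1")
E
cat > fit1.py <<'E'
from model import *
obs=[("case",(.5681,-.0206,-.0006)),("latch_pivot",(.5255,.097,.2261)),("lever_end",(.5372,.0979,.2824)),("loop_pivot",(.5245,.097,.244)),("loop_bar",(.5638,.1047,.3006)),("keeper",(.5731,.1056,.2266)),("lip_edge",(.5784,.1089,.2307)),
("handle",(.5173,-.0324,.2194)),("latch_pivot",(.5228,.1002,.2289)),("lever_end",(.5339,.0942,.2812)),("loop_pivot",(.5248,.095,.2445)),("loop_bar",(.5613,.1008,.2993)),("keeper",(.573,.1069,.2251)),("lip_edge",(.5787,.1075,.2378))]
r=fit(obs); P=r.x
if __name__=="__main__":
    np.set_printoptions(precision=4,suppress=True); print(P); [print(k,v) for k,v in pts(P).items()]
E
python3 fit1.py; cat > v.py <<'E'
from h import *; from fit1 import P; from model import pts
for n,c in [("side",(230,160,370,310)),("top",(250,170,430,280))]:
    im=ctrl.get_image(n); s=5 if n=="side" else 4
    a=cv2.resize(im["color"][c[1]:c[3],c[0]:c[2],::-1].copy(),None,fx=s,fy=s,interpolation=cv2.INTER_CUBIC)
    cv2.imwrite(f"pics/{n}_z.png",a)
    for k,v in pts(P).items():
        q=((proj(im,v)[0]-[c[0],c[1]]+.5)*s).astype(int); cv2.circle(a,tuple(map(int,q)),3,(0,255,0),-1); 
    yw=P[2]
    cs=np.array([[x,y,.215] for x,y in[(-.09,-.2),(-.09,.2),(0,.2),(0,-.2),(.058,-.2),(.058,.2)]])
    R=np.array([[np.cos(yw),-np.sin(yw),0],[np.sin(yw),np.cos(yw),0],[0,0,1]])
    q=((proj(im,cs@R.T+[P[0],P[1],0])-[c[0],c[1]]+.5)*s).astype(np.int32); cv2.polylines(a,[q],False,(255,0,255),1)
    cv2.imwrite(f"pics/{n}_zo.png",a)
E
python3 v.py
```

```text
[ 0.5707 -0.0218  0.1929  0.027   1.6526  0.9602]
case [ 0.5707 -0.0218  0.    ]
handle [ 0.5157 -0.0325  0.2225]
latch_pivot [0.5251 0.0967 0.227 ]
lever_end [0.5354 0.0987 0.2813]
loop_pivot [0.5246 0.0966 0.2451]
loop_bar [0.5612 0.1038 0.2984]
keeper [0.5732 0.1061 0.225 ]
lip_edge [0.5786 0.1072 0.2335]
tab [0.5307 0.0978 0.2968]
```

View pics/side_zo.png

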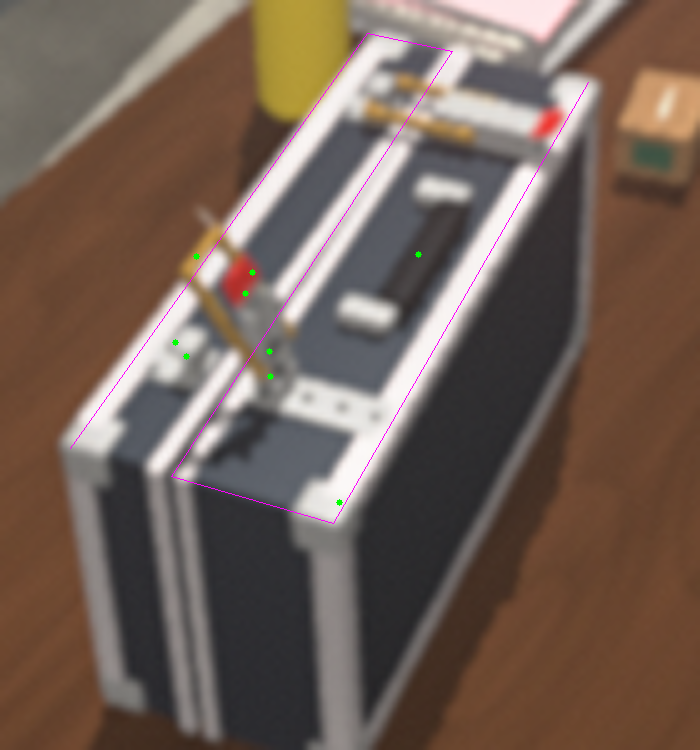

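View pics/top_zo.png

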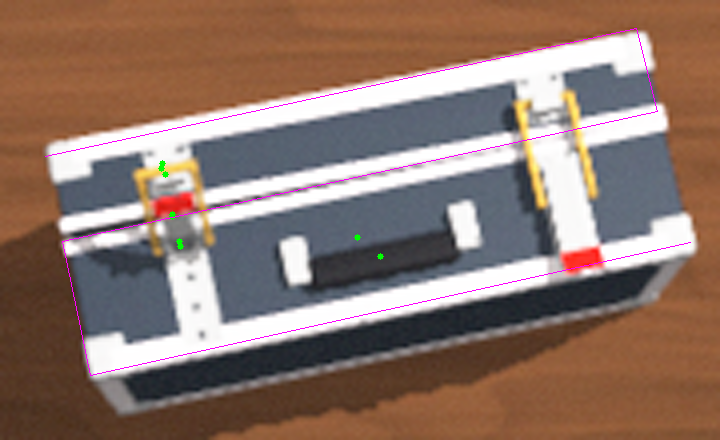

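The side and top pictures show the open latch: loop bar at about (195,245) and red tab at (240,280) in the side zoom. The case outline shows that the fitted yaw is slightly too large, so I'll refine it with the case corners.

```bash
cat > fit2.py <<'E'
from h import *; from model import *; import fit1
ims={n:ctrl.get_image(n) for n in("side","top")}
C={"side":((230,160),5,[((70,440),(.06,.2)),((335,520),(-.09,.2)),((597,85),(-.09,-.2)),((368,35),(.058,-.2))]),
"top":((250,170),4,[((48,150),(.06,.2)),((645,32),(.058,-.2)),((695,242),(-.09,-.2)),((90,373),(-.09,.2))])}
def f(p,out=False):
    r=[]
    c,s=np.cos(p[2]),np.sin(p[2])
    for n,(o,sc,L) in C.items():
        W=[(p[0]+c*x-s*y,p[1]+s*x+c*y,.215) for _,(x,y) in L]
        q=proj(ims[n],W)-(np.array([a for a,_ in L])/sc-.5+np.array(o)); r.append(q.ravel())
    return np.concatenate(r)
r=least_squares(f,[.57,-.02,.16]); np.set_printoptions(precision=4,suppress=True)
print(r.x, r.fun)
g=lambda p:np.concatenate([f(p)/1.5]+[(pts(p)[k]-np.array(v))/.004 for k,v in fit1.obs])
r=least_squares(g,[.57,-.02,.16,.028,1.7,.95],loss="soft_l1"); print(r.x);[print(k,v) for k,v in pts(r.x).items()]
for k,v in fit1.obs: print(k,1e3*(np.array(v)-pts(r.x)[k]))
np.save("P.npy",r.x)
E
python3 fit2.py
```

```text
[ 0.5706 -0.0245  0.1844] [-0.4391  0.4831 -0.3366  0.0079 -0.8007 -0.7888  0.978  -0.7836  0.2214
  0.3296 -0.7492 -0.3104 -0.2507  0.8747  0.8034 -0.0722]
[ 0.5702 -0.0227  0.1857  0.0268  1.6473  0.962 ]
case [ 0.5702 -0.0227  0.    ]
handle [ 0.5151 -0.033   0.2225]
latch_pivot [0.5255 0.0961 0.227 ]
lever_end [0.5355 0.098  0.2814]
loop_pivot [0.5248 0.096  0.2451]
loop_bar [0.5614 0.1028 0.2984]
keeper [0.5734 0.1051 0.225 ]
lip_edge [0.5788 0.1061 0.2335]
tab [0.5307 0.0971 0.2968]
case [-2.0517  2.1    -0.6   ]
latch_pivot [ 0.0481  0.9106 -0.9   ]
lever_end [ 1.7387 -0.0697  1.0192]
loop_pivot [-0.3436  1.0249 -1.1002]
loop_bar [2.4206 1.8615 2.1797]
keeper [-0.2687  0.5093  1.6   ]
lip_edge [-0.3742  2.7938 -2.8   ]
handle [ 2.1856  0.6389 -3.1   ]
latch_pivot [-2.6519  4.1106  1.9   ]
lever_end [-1.5613 -3.7697 -0.1808]
loop_pivot [-0.0436 -0.9751 -0.6002]
loop_bar [-0.0794 -2.0385  0.8797]
keeper [-0.3687  1.8093  0.1   ]
lip_edge [-0.0742  1.3938  4.3   ]
```

```bash
python3 -m handwheel '0.07 0 0 0.045 0; 0.07 0 0 0.09 0; 0.07 0 0 0.135 -2; 0.07 0 0 0.18 -4; 0.07 0 0 0.226 -6; 0.07 0.017 0.045 0.226 -8; 0.07 0.034 0.09 0.226 -10; 0.07 0.051 0.135 0.226 -12; 0.07 0.068 0.18 0.226 -14; 0.07 0.085 0.225 0.226 -15.5'
python3 -m handwheel '0.07 0.017 0.045 0 0; 0.07 0.034 0.09 0 0; 0.07 0.051 0.135 0 0; 0.07 0.068 0.18 0 0; 0.07 0.085 0.225 0 0; 0.07 0.102 0.27 0 0; 0.07 0.119 0.315 0 0; 0.07 0.136 0.36 0 0; 0.07 0.153 0.405 0 0; 0.07 0.17 0.45 0 0'
```

```text
time_s: 3.15
tcp_pos: [0.3823, -0.3793, 0.4204]
orientation: [3.128, 0.288, 0.0]
ft_force: [0.5, 0.2, 0.1]
gripper_width: 0.0699
time_s: 4.15
tcp_pos: [0.5523, 0.071, 0.4206]
orientation: [3.128, 0.291, 0.001]
ft_force: [1.7, -0.8, 0.1]
gripper_width: 0.0699
```

```bash
python3 -m handwheel '0.07 0.008 0.034 0 0; 0.07 0.008 0.034 0 0; 0.07 0.008 0.034 0 0'; python3 - <<'E'
from h import *
from scipy.spatial.transform import Rotation as R
s=ctrl.get_state(); print(s["tcp_pos"],R.from_rotvec(s["orientation"]).as_matrix())
im=snap("wrist","w1.png"); print(im["T_tool_cam"],im["fx"])
for t in ["latch_pivot","lever_end","loop_pivot","loop_bar","keeper","lip_edge","handle"]:
    r=ctrl.spot_point("wrist",t)
    print(t,[(np.round(d["position"],4).tolist(),round(d["confidence"],2)) for d in r[:3]])
E
```

```text
time_s: 4.45
tcp_pos: [0.5601, 0.1034, 0.4202]
orientation: [3.128, 0.293, -0.001]
ft_force: [-0.2, -0.8, 0.9]
gripper_width: 0.07
[0.56014306 0.10335901 0.42016292] [[ 9.82625141e-01  1.85600923e-01 -3.60557075e-04]
 [ 1.85600854e-01 -9.82625196e-01 -2.16523933e-04]
 [-3.94479508e-04  1.45842159e-04 -9.99999912e-01]]
[[ 1.49996673e-03 -9.66993499e-01 -2.54796632e-01  7.07955766e-02]
 [ 9.99998489e-01  1.22645337e-03  1.23232407e-03  2.38725592e-04]
 [-8.79153179e-04 -2.54798095e-01  9.66993877e-01 -1.89653074e-01]
 [ 0.00000000e+00  0.00000000e+00  0.00000000e+00  1.00000000e+00]] 371.64829954431775
latch_pivot [([0.5243, 0.0945, 0.2257], 0.88), ([0.5829, 0.1059, 0.2339], 0.56)]
lever_end [([0.5395, 0.0981, 0.2771], 0.71)]
loop_pivot []
loop_bar [([0.5587, 0.1031, 0.2973], 0.88)]
keeper [([0.5698, 0.1049, 0.2281], 0.97)]
lip_edge [([0.5811, 0.1057, 0.2327], 0.6)]
handle [([0.5137, -0.0317, 0.2186], 0.83)]
```

```bash
cat > wp.py <<'E'
from h import *; from model import pts
from scipy.spatial.transform import Rotation as R
def wproj(im,s,W):
    T=np.eye(4);T[:3,:3]=R.from_rotvec(s["orientation"]).as_matrix();T[:3,3]=s["tcp_pos"]
    M=np.linalg.inv(T@np.array(im["T_tool_cam"])); W=np.atleast_2d(W); X=W@M[:3,:3].T+M[:3,3]
    rho=np.hypot(X[:,0],X[:,1]); th=np.arctan2(rho,X[:,2])
    return np.c_[im["cx"]+im["fx"]*th*X[:,0]/rho, im["cy"]+im["fy"]*th*X[:,1]/rho]
def show(fn,P,crop,sc,over=True):
    s=ctrl.get_state(); im=ctrl.get_image("wrist"); x0,y0,x1,y1=crop
    a=cv2.resize(im["color"][y0:y1,x0:x1,::-1].copy(),None,fx=sc,fy=sc,interpolation=cv2.INTER_CUBIC)
    if over:
        for k,v in pts(P).items():
            q=(wproj(im,s,v)[0]-[x0,y0]+.5)*sc; print(k,q.round()); cv2.circle(a,tuple(int(i) for i in q),3,(0,255,0),-1)
    cv2.imwrite("pics/"+fn,a); return s,im
E
python3 -c "
from wp import *
show('w2.png',np.load('P.npy'),(0,0,640,480),1.25)"
```

```text
case [498. 245.]
handle [541. 341.]
latch_pivot [404. 306.]
lever_end [404. 312.]
loop_pivot [404. 313.]
loop_bar [404. 283.]
keeper [404. 249.]
lip_edge [404. 244.]
tab [404. 325.]
```

View pics/w2.png

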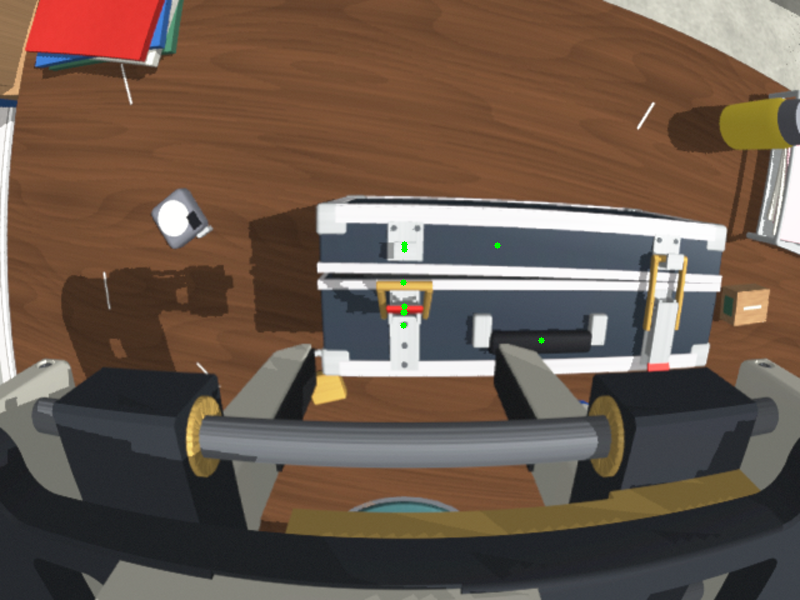

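```bash
python3 -c "
from wp import *
P=np.load('P.npy')
P[4]=1.78
show('w3.png',P,(280,170,370,310),5)
"
```

```text
case [591. 131.]
handle [765. 512.]
latch_pivot [217. 375.]
lever_end [217. 360.]
loop_pivot [217. 390.]
loop_bar [217. 267.]
keeper [217. 147.]
lip_edge [217. 127.]
tab [217. 399.]
```

View pics/w3.png

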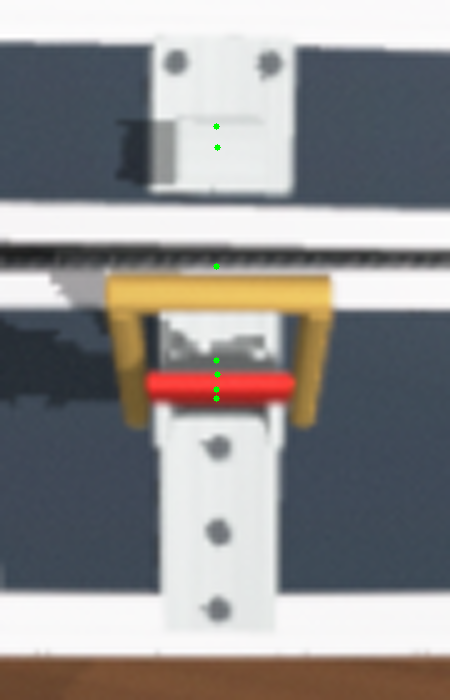

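```bash
cat > fit3.py <<'E'
from wp import *; from scipy.optimize import least_squares
s=ctrl.get_state(); iw=ctrl.get_image("wrist"); isd=ctrl.get_image("side"); it=ctrl.get_image("top")
P0=np.load("P.npy")
uz=lambda p,o,sc:np.array(p)/sc-.5+np.array(o)
def tabc(P,r=.063,h=.004):
    th=P[4];v=np.array([-.022-r*np.cos(th)+h*np.sin(th),.227+r*np.sin(th)+h*np.cos(th)]);c,sn=np.cos(P[2]),np.sin(P[2])
    return np.array([P[0]+c*v[0]-sn*.125,P[1]+sn*v[0]+c*.125,v[1]])
def res(q):
    P=P0.copy();P[3:]=q; k=pts(P); r=[]
    r.append(wproj(iw,s,k["loop_bar"])[0]-uz((218,293),(280,170),5))
    r.append(wproj(iw,s,tabc(P,.067))[0]-uz((221,388),(280,170),5))
    r.append(wproj(iw,s,k["lip_edge"]+[0,0,.002])[0]-uz((220,119),(280,170),5))
    r.append(proj(isd,k["loop_bar"])[0]-uz((205,250),(230,160),5))
    r.append(proj(isd,tabc(P))[0]-uz((243,282),(230,160),5))
    r.append(proj(it,k["loop_bar"])[0]-uz((167,168),(250,170),4))
    r.append(proj(it,tabc(P,.067))[0]-uz((173,203),(250,170),4))
    return np.concatenate(r)
r=least_squares(res,P0[3:]); np.set_printoptions(precision=4,suppress=True)
print(r.x,r.fun); P0[3:]=r.x; np.save("P3.npy",P0); [print(k,v) for k,v in pts(P0).items()]
E
python3 fit3.py
```

```text
[0.0287 1.7414 1.0269] [-0.1827  0.1946 -0.7722  0.3632 -0.5044 -0.0001 -0.9548  0.4821 -1.076
 -0.3596 -0.8921  0.5063 -0.6048 -0.071 ]
case [ 0.5702 -0.0227  0.    ]
handle [ 0.5151 -0.033   0.2225]
latch_pivot [0.5255 0.0961 0.227 ]
lever_end [0.5404 0.0989 0.2802]
loop_pivot [0.5265 0.0963 0.2451]
loop_bar [0.5596 0.1025 0.3007]
keeper [0.5753 0.1054 0.225 ]
lip_edge [0.5807 0.1065 0.2335]
tab [0.5371 0.0983 0.296 ]
```

```bash
python3 -m handwheel '0.07 0 0 -0.03 0; 0.07 0 -0.0005 -0.06 0; 0.07 0 -0.001 -0.09 0; 0.06 -0.0005 -0.001 -0.11 0; 0.055 -0.0005 -0.001 -0.1245 0; 0.055 -0.0005 -0.001 -0.1245 0'; python3 -c "
from wp import *
show('w4.png',np.load('P3.npy'),(200,130,440,330),3.3)"
```

```text
time_s: 5.7
tcp_pos: [0.5592, 0.1019, 0.2942]
orientation: [3.128, 0.291, -0.004]
ft_force: [-1.3, 0.6, -0.4]
gripper_width: 0.0558
case [713. 257.]
handle [900. 632.]
latch_pivot [405. 524.]
lever_end [404. 557.]
loop_pivot [405. 551.]
loop_bar [403. 498.]
keeper [405. 301.]
lip_edge [405. 284.]
tab [403. 613.]
```

View pics/w4.png

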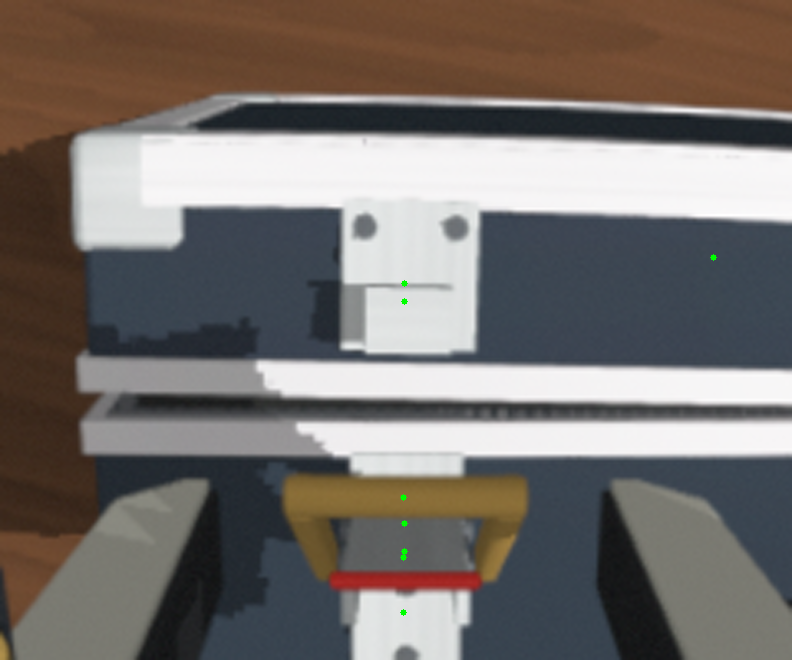

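The bar at (405,497) sits centred between the fingers and matches the model. Closing now.

```bash
python3 -m handwheel '0.04 0 0 0 0; 0.03 0 0 0 0; 0.03 0 0 0 0; 0.03 0 0 0 0; 0.03 0 0 0 0'; python3 -c "
from wp import *
show('w5.png',np.load('P3.npy'),(200,130,440,330),3.3)"
```

```text
time_s: 6.25
tcp_pos: [0.5597, 0.1019, 0.296]
orientation: [-3.128, -0.29, -0.0]
ft_force: [0.6, -0.2, 0.1]
gripper_width: 0.0301
case [712. 260.]
handle [897. 632.]
latch_pivot [404. 523.]
lever_end [403. 556.]
loop_pivot [404. 550.]
loop_bar [403. 496.]
keeper [404. 303.]
lip_edge [404. 285.]
tab [403. 610.]
```

View pics/w5.png

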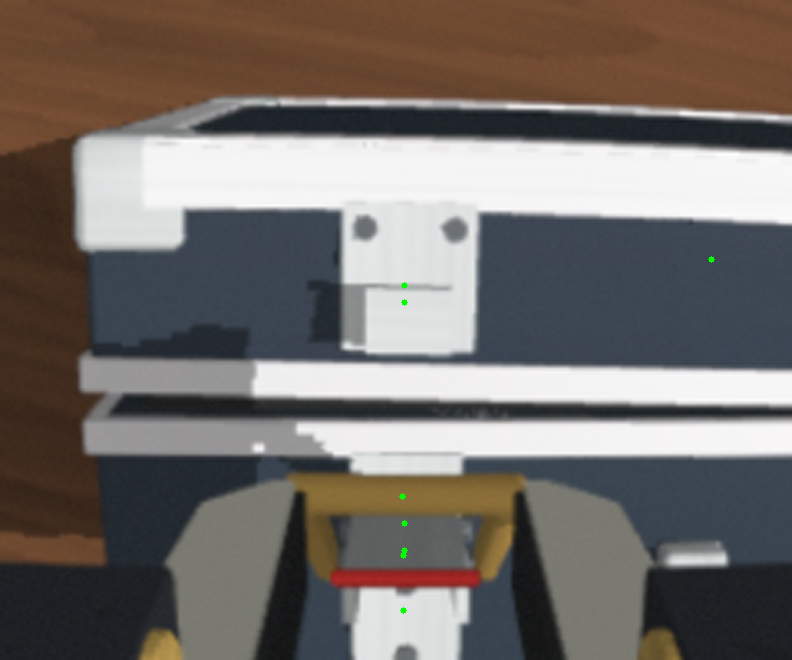

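```bash
python3 -c "
from wp import *
s=ctrl.get_state(); im=ctrl.get_image('wrist'); Rm=R.from_rotvec(s['orientation']).as_matrix()
print(s['gripper_width'])
for z in (0,-.019,-.04):
  for x in (-.0075,.0075):
    for y in (-.0195,-.015,.015,.0195):
      q=(wproj(im,s,s['tcp_pos']+Rm@np.array([x,y,z]))[0]-[200,130]+.5)*3.3; print(z,x,y,q.round())
snap('side','s5.png',(230,120,370,270),5)"
```

```text
0.030216171854564728
0 -0.0075 -0.0195 [290. 528.]
0 -0.0075 -0.015 [317. 528.]
0 -0.0075 0.015 [497. 528.]
0 -0.0075 0.0195 [523. 528.]
0 0.0075 -0.0195 [287. 443.]
0 0.0075 -0.015 [315. 443.]
0 0.0075 0.015 [499. 443.]
0 0.0075 0.0195 [526. 443.]
-0.019 -0.0075 -0.0195 [279. 575.]
-0.019 -0.0075 -0.015 [308. 575.]
-0.019 -0.0075 0.015 [505. 575.]
-0.019 -0.0075 0.0195 [534. 575.]
-0.019 0.0075 -0.0195 [276. 483.]
-0.019 0.0075 -0.015 [306. 483.]
-0.019 0.0075 0.015 [508. 484.]
-0.019 0.0075 0.0195 [538. 484.]
-0.04 -0.0075 -0.0195 [264. 638.]
-0.04 -0.0075 -0.015 [297. 639.]
-0.04 -0.0075 0.015 [516. 639.]
-0.04 -0.0075 0.0195 [548. 638.]
-0.04 0.0075 -0.0195 [259. 538.]
-0.04 0.0075 -0.015 [293. 538.]
-0.04 0.0075 0.015 [520. 539.]
-0.04 0.0075 0.0195 [553. 538.]
```

View pics/s5.png

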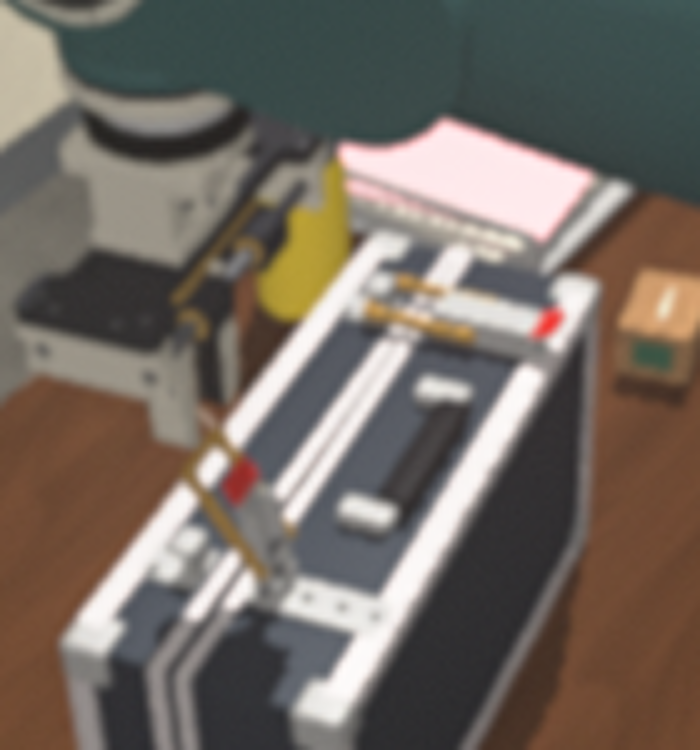

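```bash
python3 -c "
from wp import *
s=ctrl.get_state(); im=ctrl.get_image('side'); Rm=R.from_rotvec(s['orientation']).as_matrix()
c=(270,170,310,225); a=cv2.resize(im['color'][c[1]:c[3],c[0]:c[2],::-1].copy(),None,fx=12,fy=12,interpolation=cv2.INTER_CUBIC)
for z,col in ((0,(0,255,0)),(-.01,(255,255,0)),(-.02,(0,0,255)),(-.03,(255,0,255))):
  Q=[s['tcp_pos']+Rm@np.array([x,y,z]) for x,y in ((-.0075,-.015),(.0075,-.015),(.0075,-.0325),(-.0075,-.0325),(-.0075,-.015))]
  q=((proj(im,Q)-[c[0],c[1]]+.5)*12).astype(np.int32); cv2.polylines(a,[q],False,col,1)
cv2.imwrite('pics/s6.png',a)"
```

```text
(no output)
```

View pics/s6.png

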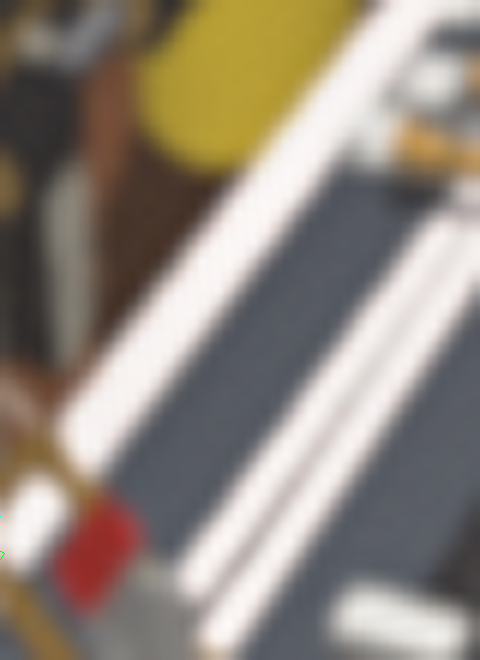

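```bash
cat > sideover.py <<'E'
from wp import *; import sys
def go(fn,w,c=(240,165,290,225),k=12,offs=(0,-.01,-.02,-.03)):
  s=ctrl.get_state(); im=ctrl.get_image('side'); Rm=R.from_rotvec(s['orientation']).as_matrix()
  a=cv2.resize(im['color'][c[1]:c[3],c[0]:c[2],::-1].copy(),None,fx=k,fy=k,interpolation=cv2.INTER_CUBIC)
  for z,col in zip(offs,((0,255,0),(255,255,0),(0,0,255),(255,0,255))):
   for sg in (1,-1):
    Q=[s['tcp_pos']+Rm@np.array([x,sg*y,z]) for x,y in ((-.0075,-w),(.0075,-w),(.0075,-w-.0175),(-.0075,-w-.0175),(-.0075,-w))]
    q=((proj(im,Q)-[c[0],c[1]]+.5)*k).astype(np.int32); cv2.polylines(a,[q],False,col,1)
  cv2.imwrite('pics/'+fn,a)
E
python3 -c "
from sideover import *
go('s7.png',.015)"
```

```text
(no output)
```

View pics/s7.png

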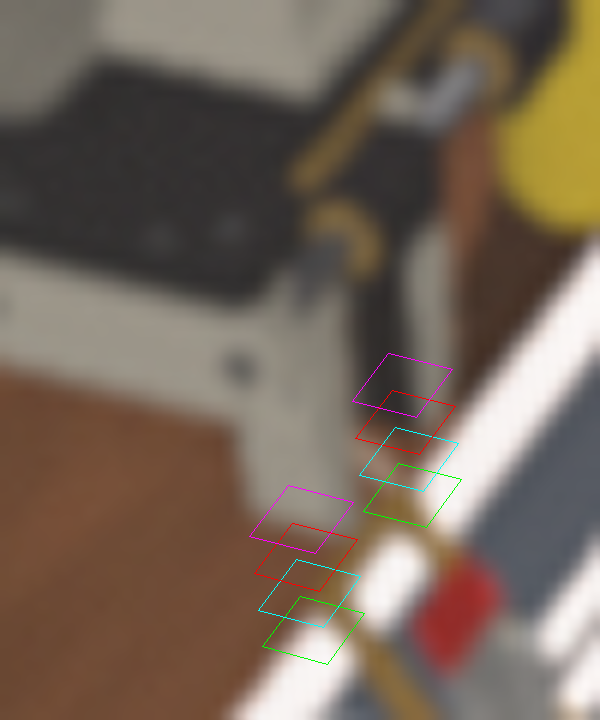

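```bash
python3 -m handwheel '0.055 0 0 0 0; 0.055 0 0 0 0; 0.055 0 0 -0.01 0; 0.055 0 0 -0.02 0; 0.055 0 0 -0.026 0; 0.055 0 0 -0.026 0'; python3 -c "
from sideover import *
go('s8.png',.0275,offs=(-.02,-.025,-.03,-.035))
show('w8.png',np.load('P3.npy'),(200,130,440,330),3.3,0)"
```

```text
time_s: 7.1
tcp_pos: [0.5592, 0.1019, 0.2683]
orientation: [3.128, 0.291, -0.003]
ft_force: [-0.2, -0.8, 0.3]
gripper_width: 0.0545
```

View pics/s8.png

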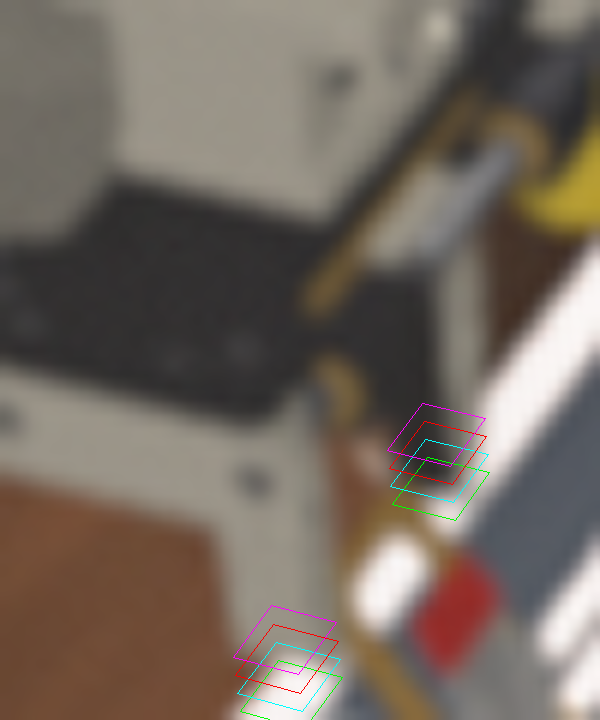

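View pics/w8.png

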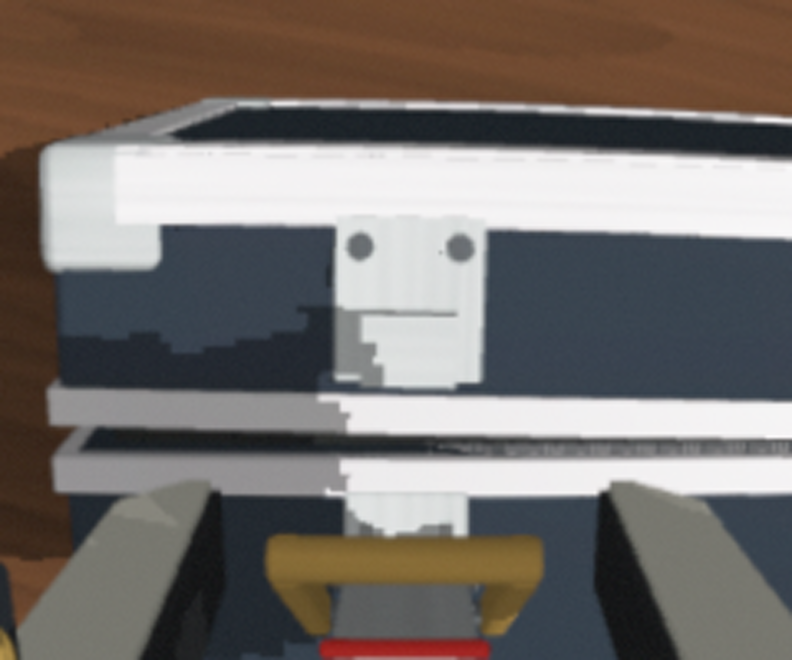

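```bash
python3 -m handwheel '0.045 0 0 0 0; 0.036 0 0 0 0; 0.036 0 0 0 0; 0.036 0 0 0 0; 0.036 0 0 0 0'; python3 -c "
from sideover import *
go('s9.png',.0195,offs=(-.02,-.025,-.03,-.035))
show('w9.png',np.load('P3.npy'),(200,130,440,330),3.3,0)"
```

```text
time_s: 7.7
tcp_pos: [0.5597, 0.1022, 0.2702]
orientation: [-3.128, -0.291, -0.001]
ft_force: [0.8, 4.8, 3.7]
gripper_width: 0.0384
```

View pics/s9.png

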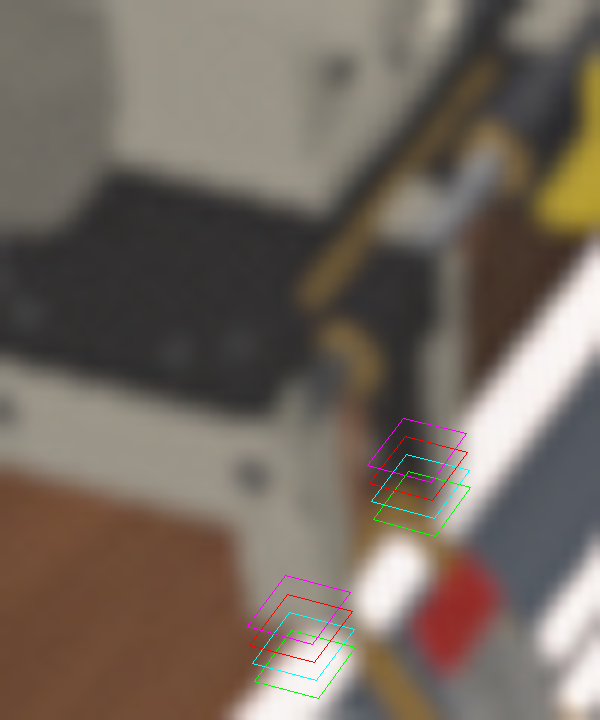

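View pics/w9.png

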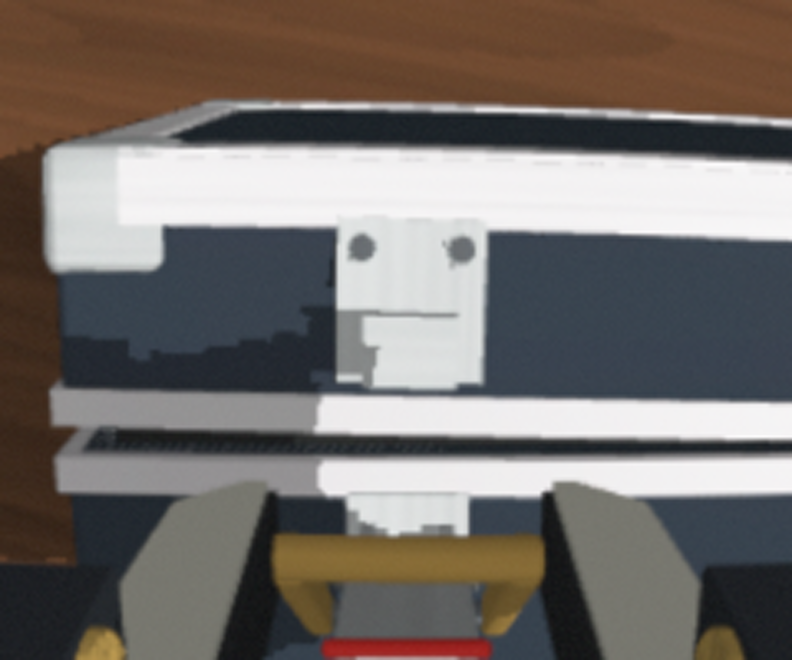

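```bash
python3 -m handwheel '0.036 0.004 0.0007 -0.0027 0; 0.036 0.0082 0.0015 -0.0059 0; 0.036 0.0122 0.0023 -0.0098 0; 0.036 0.016 0.003 -0.0139 0; 0.036 0.0195 0.0036 -0.0184 0; 0.036 0.0224 0.0042 -0.0232 0; 0.036 0.025 0.0047 -0.0282 0; 0.036 0.0271 0.0051 -0.0335 0; 0.036 0.0271 0.0051 -0.0335 0'; python3 -c "
from sideover import *
go('s10.png',.0195,c=(230,165,290,235),k=10,offs=())
show('w10.png',np.load('P3.npy'),(200,130,440,330),3.3,0)"
```

```text
time_s: 8.7
tcp_pos: [0.5869, 0.1072, 0.2353]
orientation: [-3.128, -0.291, 0.001]
ft_force: [0.4, 5.0, 1.4]
gripper_width: 0.0385
```

View pics/s10.png

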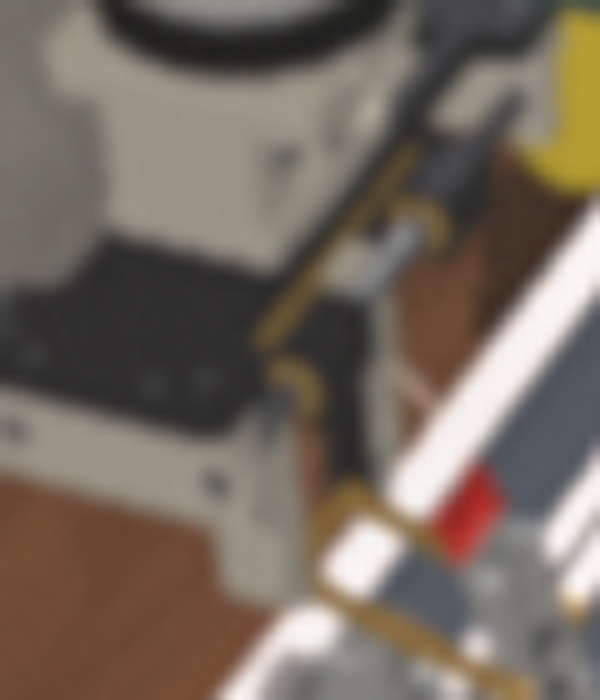

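View pics/w10.png

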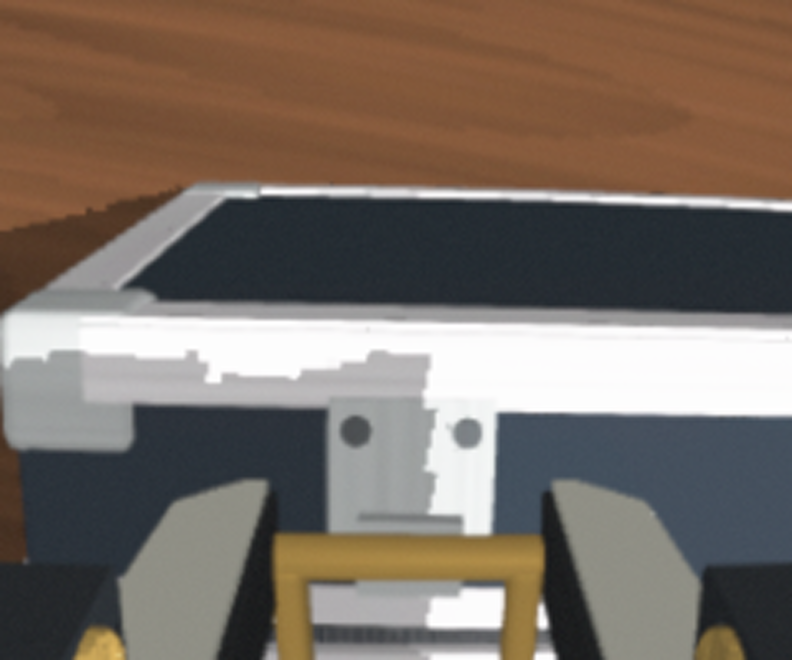

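```bash
python3 -m handwheel '0.036 0.0017 0.0003 -0.0054 0; 0.036 0.0029 0.0005 -0.0109 0; 0.036 0.0036 0.0006 -0.0165 0; 0.036 0.0041 0.0007 -0.0222 0; 0.036 0.0041 0.0007 -0.0222 0'; python3 -c "
from sideover import *
go('s11.png',.0195,c=(230,165,290,235),k=10,offs=())
show('w11.png',np.load('P3.npy'),(200,130,440,330),3.3,0)"
```

```text
time_s: 9.3
tcp_pos: [0.5907, 0.1079, 0.213]
orientation: [-3.128, -0.291, 0.002]
ft_force: [0.5, 4.8, 1.5]
gripper_width: 0.0382
```

View pics/s11.png

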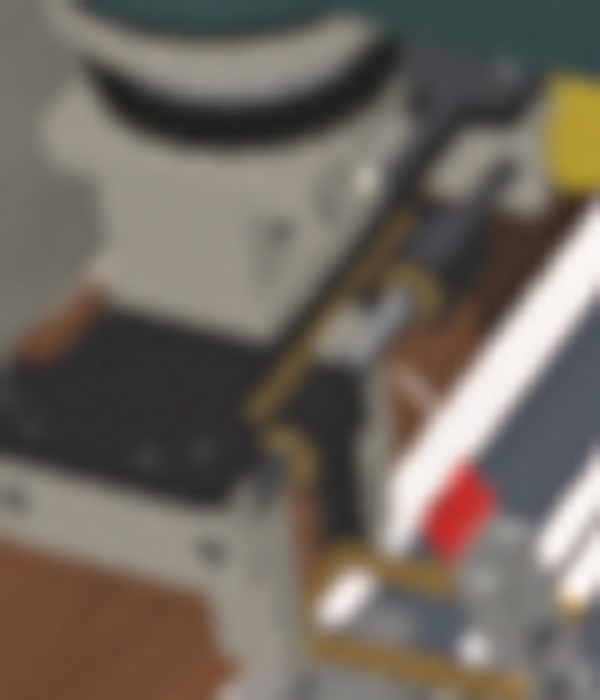

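View pics/w11.png

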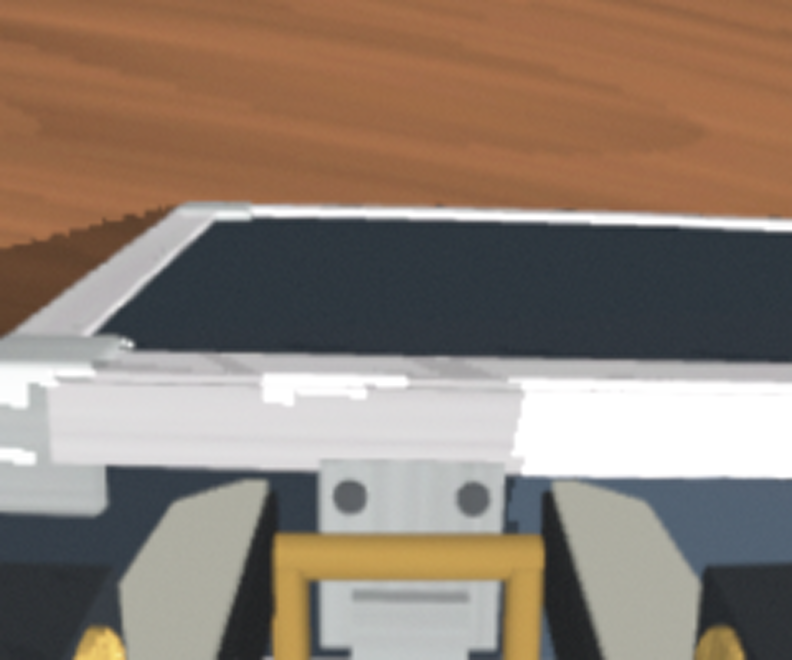

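```bash
python3 -m handwheel '0.036 -0.0002 0 -0.004 0; 0.036 -0.0005 -0.0001 -0.008 0; 0.036 -0.001 -0.0002 -0.012 0; 0.036 -0.0016 -0.0003 -0.0155 0; 0.036 -0.002 -0.0004 -0.0175 0; 0.036 -0.002 -0.0004 -0.0175 0'; python3 -c "
from sideover import *
go('s12.png',.0195,c=(230,165,290,235),k=10,offs=())
show('w12.png',np.load('P3.npy'),(200,130,440,330),3.3,0)"
```

```text
time_s: 10.0
tcp_pos: [0.5886, 0.1075, 0.196]
orientation: [-3.128, -0.291, 0.001]
ft_force: [-0.7, 4.9, 0.9]
gripper_width: 0.0382
```

View pics/s12.png

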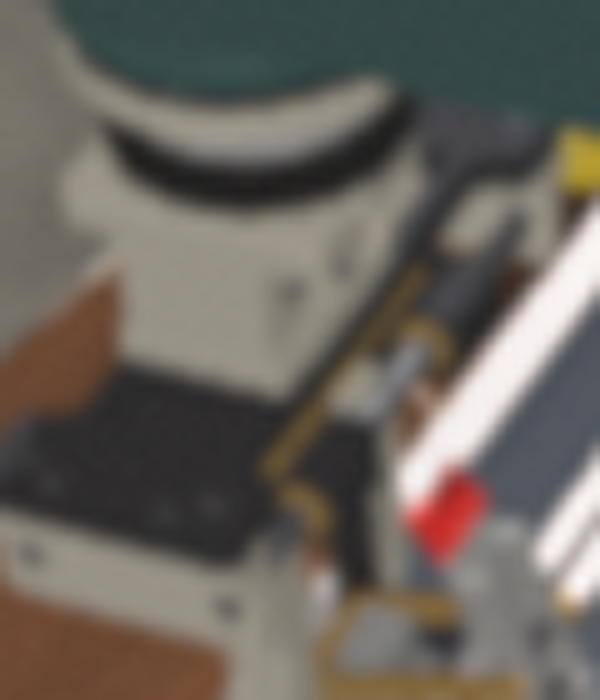

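View pics/w12.png

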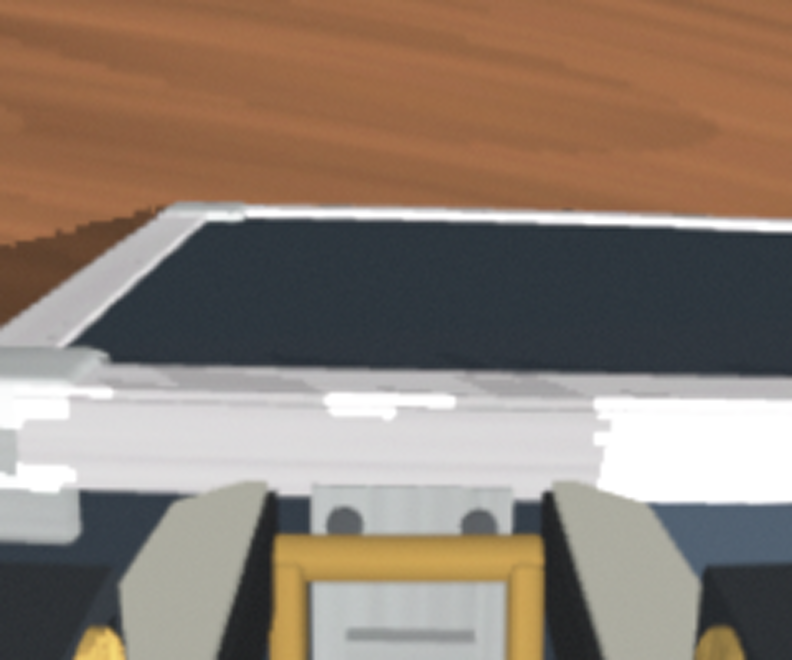

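```bash
python3 -m handwheel '0.036 0 0 -0.0015 0; 0.036 0 0 -0.0025 0; 0.036 -0.002 -0.0004 -0.0025 0; 0.036 -0.004 -0.0007 -0.0025 0; 0.036 -0.006 -0.0011 -0.0025 0; 0.036 -0.006 -0.0011 -0.0025 0'; python3 -c "
from sideover import *
show('w13.png',np.load('P3.npy'),(200,130,440,330),3.3,0)"
```

```text
time_s: 10.7
tcp_pos: [0.5829, 0.1065, 0.194]
orientation: [-3.128, -0.291, -0.001]
ft_force: [0.5, 6.6, 2.1]
gripper_width: 0.0388
```

View pics/w13.png

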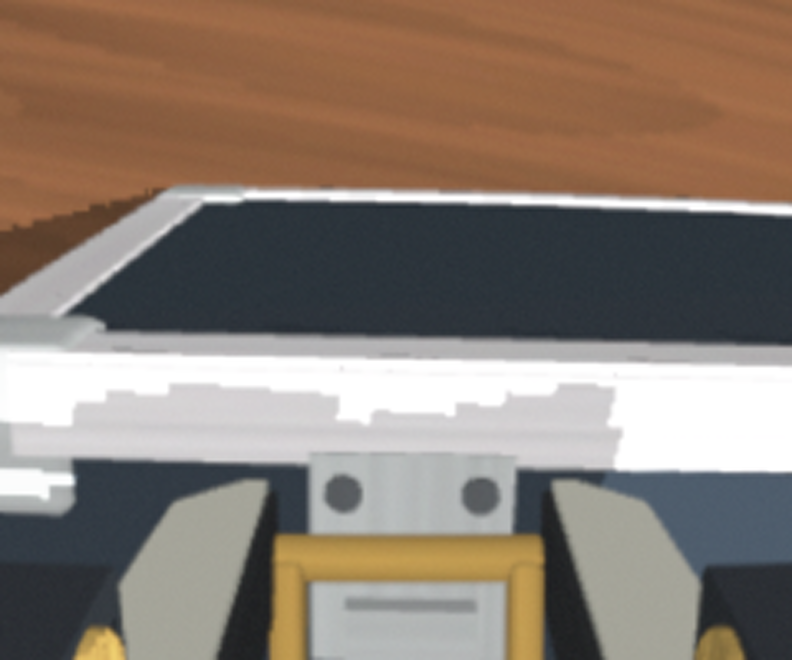

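```bash
python3 -m handwheel '0.036 -0.001 -0.0002 0 0; 0.036 -0.002 -0.0004 0 0; 0.036 -0.003 -0.0006 0 0; 0.036 -0.004 -0.0008 0 0; 0.036 -0.004 -0.0008 0 0';python3 -m handwheel '0.036 -0.001 -0.0002 0 0; 0.036 -0.002 -0.0004 0 0; 0.036 -0.002 -0.0004 0 0'; python3 -c "
from sideover import *
go('s14.png',.0195,c=(230,165,290,235),k=10,offs=())
show('w14.png',np.load('P3.npy'),(200,130,440,330),3.3,0)"
```

```text
time_s: 11.25
tcp_pos: [0.579, 0.1058, 0.1939]
orientation: [-3.127, -0.291, -0.001]
ft_force: [1.0, 6.2, 0.9]
gripper_width: 0.0383
time_s: 11.55
tcp_pos: [0.5769, 0.1054, 0.1938]
orientation: [-3.127, -0.291, -0.0]
ft_force: [1.0, 6.2, 0.3]
gripper_width: 0.0386
```

View pics/s14.png

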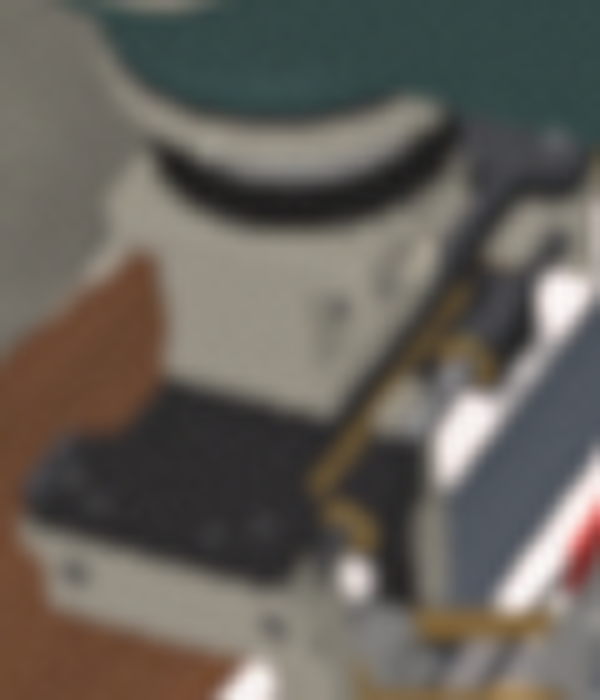

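View pics/w14.png

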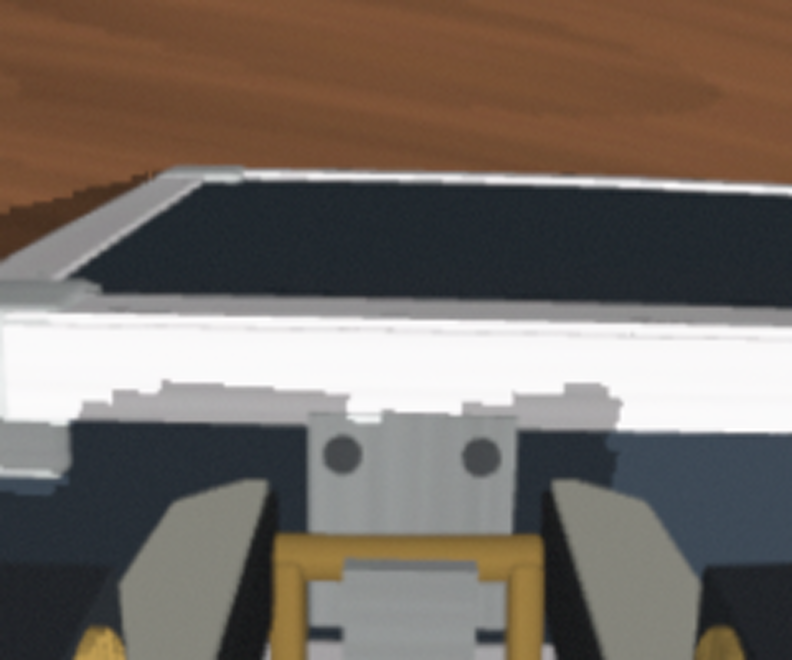

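The lip (row 565) now covers the middle of the bar, so the bar is under it. I'll keep drawing until it bears on the post.

```bash
python3 -m handwheel '0.036 -0.001 -0.0002 0 0; 0.036 -0.0015 -0.0003 0 0; 0.036 -0.0015 -0.0003 0 0';python3 -m handwheel '0.036 -0.001 -0.0002 0 0; 0.036 -0.0015 -0.0003 0 0; 0.036 -0.0015 -0.0003 0 0'; python3 -c "
from sideover import *
show('w15.png',np.load('P3.npy'),(200,130,440,330),3.3,0)"
```

```text
time_s: 11.95
tcp_pos: [0.5755, 0.1051, 0.1938]
orientation: [-3.127, -0.291, -0.001]
ft_force: [4.0, 8.2, -0.5]
gripper_width: 0.0382
time_s: 12.25
tcp_pos: [0.5751, 0.105, 0.1939]
orientation: [-3.127, -0.291, -0.005]
ft_force: [13.3, 9.3, -3.7]
gripper_width: 0.0384
```

View pics/w15.png

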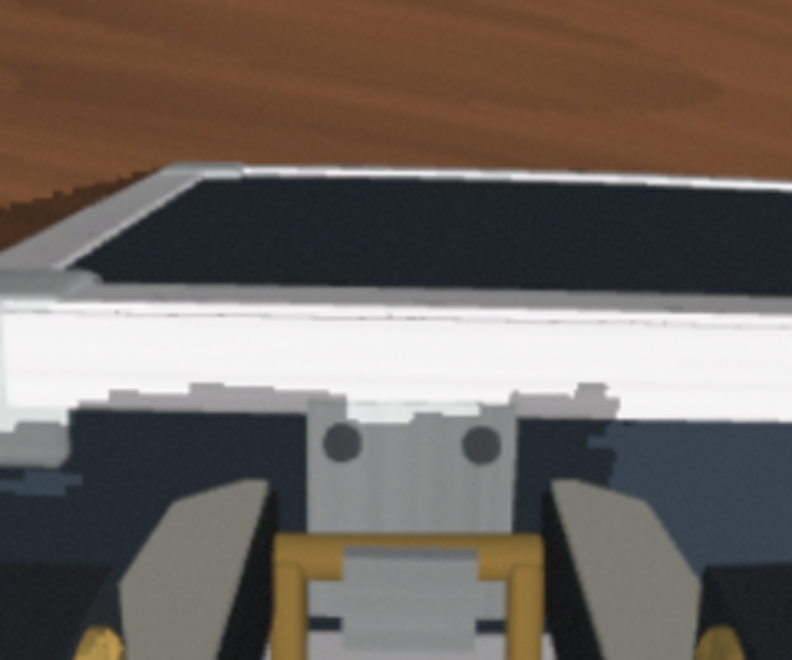

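```bash
python3 -m handwheel '0.036 0.001 0.0002 0 0; 0.045 0.001 0.0002 0 0; 0.055 0.001 0.0002 0 0; 0.055 0.001 0.0002 0 0; 0.055 0.001 0.0002 0.02 0; 0.055 0.001 0.0002 0.05 0; 0.055 0.001 0.0002 0.09 0; 0.055 0.001 0.0002 0.13 0; 0.055 0.001 0.0002 0.13 0'; python3 -c "
from sideover import *
go('s16.png',.0195,c=(230,165,330,265),k=7,offs=())
show('w16.png',np.load('P3.npy'),(230,150,410,330),4,0)"
```

```text
time_s: 13.2
tcp_pos: [0.5757, 0.1045, 0.33]
orientation: [3.128, 0.29, 0.011]
ft_force: [0.1, -1.0, -0.3]
gripper_width: 0.055
```

View pics/s16.png

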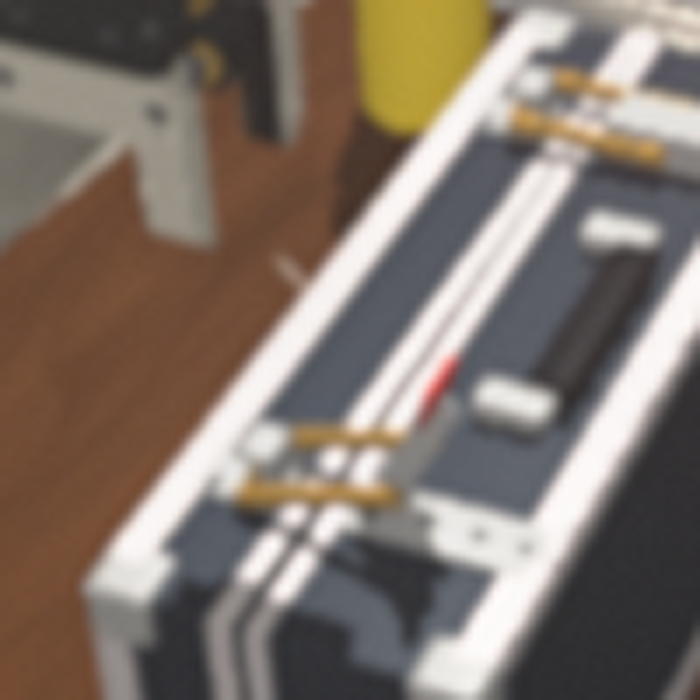

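View pics/w16.png

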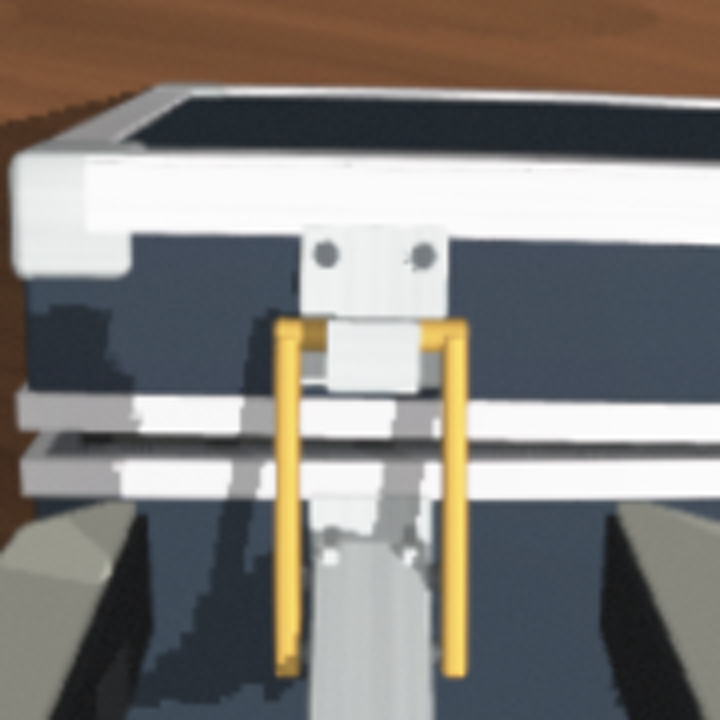

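The bar is hooked under the lip: in the wrist zoom the lip covers the bar's middle at (372,325). The lever is now at about 0.95. Next I'll close the fingers and move above the lever.

```bash
python3 -m handwheel '0.03 -0.02 -0.003 0 0; 0 -0.045 -0.007 0 0; 0 -0.063 -0.011 0 0; 0 -0.063 -0.011 -0.01 0; 0 -0.063 -0.011 -0.02 0; 0 -0.063 -0.011 -0.02 0'; python3 -c "
from sideover import *
go('s17.png',.0,c=(230,165,330,265),k=7,offs=(0,-.01))
show('w17.png',np.load('P3.npy'),(230,150,410,330),4,0)"
```

```text
time_s: 13.9
tcp_pos: [0.5117, 0.0935, 0.3012]
orientation: [3.128, 0.29, -0.006]
ft_force: [0.7, -0.0, -0.4]
gripper_width: 0.0117
```

View pics/s17.png

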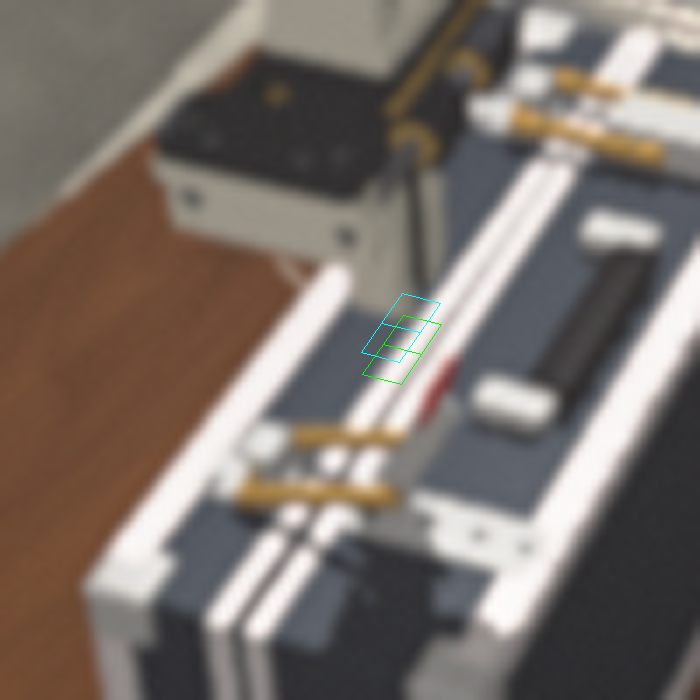

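View pics/w17.png

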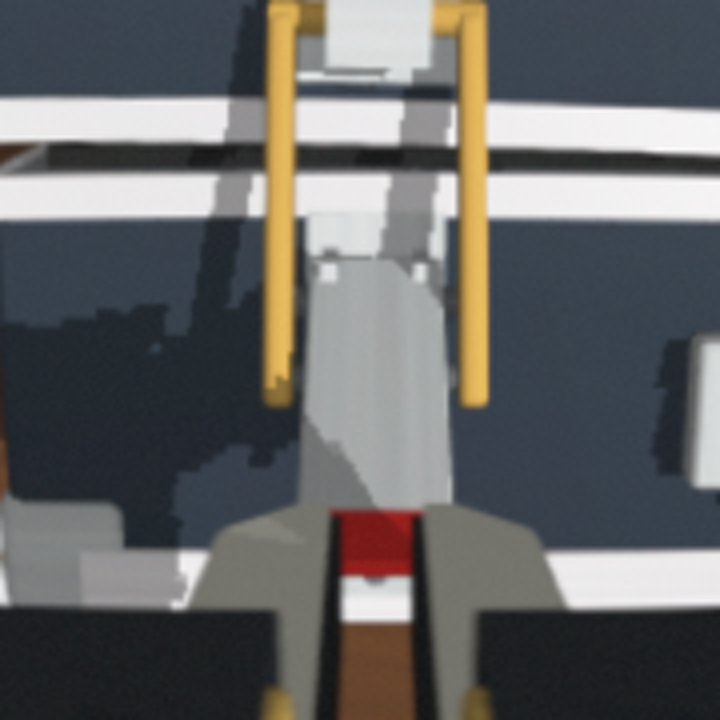

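```bash
python3 -m handwheel '0 0 0 0 0; 0 0 0 0 0; 0 0 0 0 0'; python3 -c "
from sideover import *
go('s18.png',.0,c=(260,190,310,240),k=13,offs=(-.01,-.02,-.03))
show('w18.png',np.load('P3.npy'),(230,150,410,330),4,0)"
```

```text
time_s: 14.3
tcp_pos: [0.512, 0.0937, 0.3043]
orientation: [-3.128, -0.291, -0.0]
ft_force: [-0.2, -0.5, 0.0]
gripper_width: 0.0008
```

View pics/s18.png

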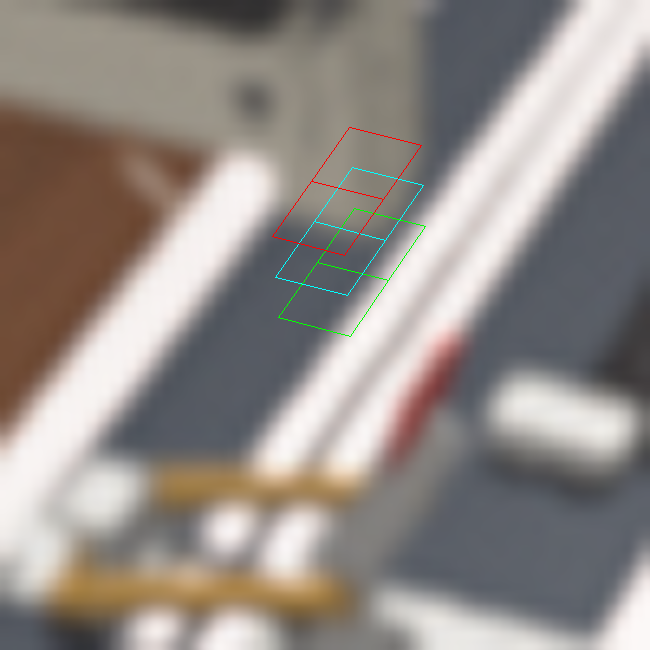

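View pics/w18.png

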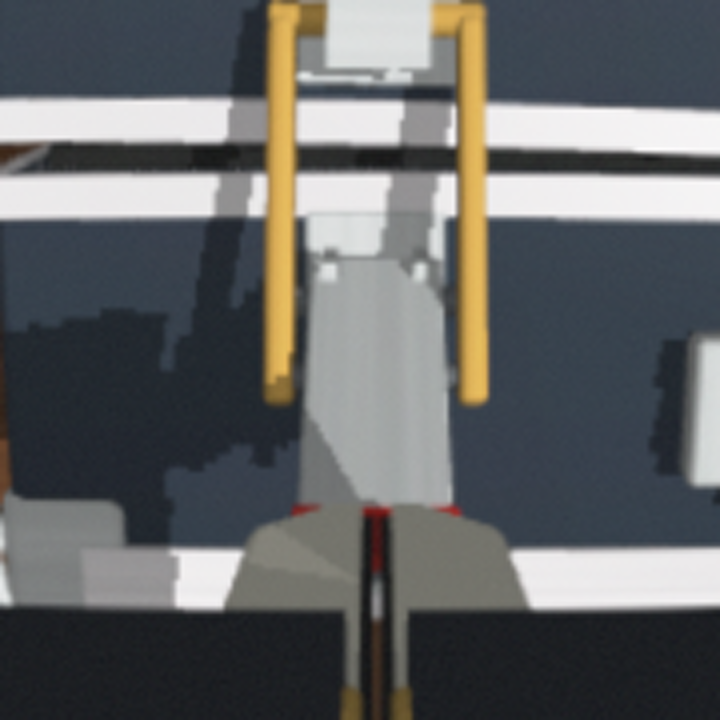

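```bash
python3 -m handwheel '0 0 0 -0.02 0; 0 0 -0.0005 -0.042 0; 0 -0.003 -0.001 -0.05 0; 0 -0.0053 -0.0012 -0.0563 0; 0 -0.0053 -0.0012 -0.0563 0'; python3 -m handwheel '0 -0.0035 -0.0007 -0.0022 0; 0 -0.0068 -0.0013 -0.0044 0; 0 -0.0068 -0.0013 -0.0044 0'; python3 -c "
from sideover import *
go('s19.png',.0,c=(260,190,310,240),k=13,offs=(-.027,))
show('w19.png',np.load('P3.npy'),(230,150,410,330),4,0)"
```

```text
time_s: 14.9
tcp_pos: [0.5064, 0.0924, 0.2483]
orientation: [-3.128, -0.291, -0.001]
ft_force: [2.0, 0.5, -0.4]
gripper_width: 0.0006
time_s: 15.2
tcp_pos: [0.4998, 0.0911, 0.2441]
orientation: [-3.128, -0.291, -0.002]
ft_force: [2.8, 0.8, -0.7]
gripper_width: 0.0003
```

View pics/s19.png

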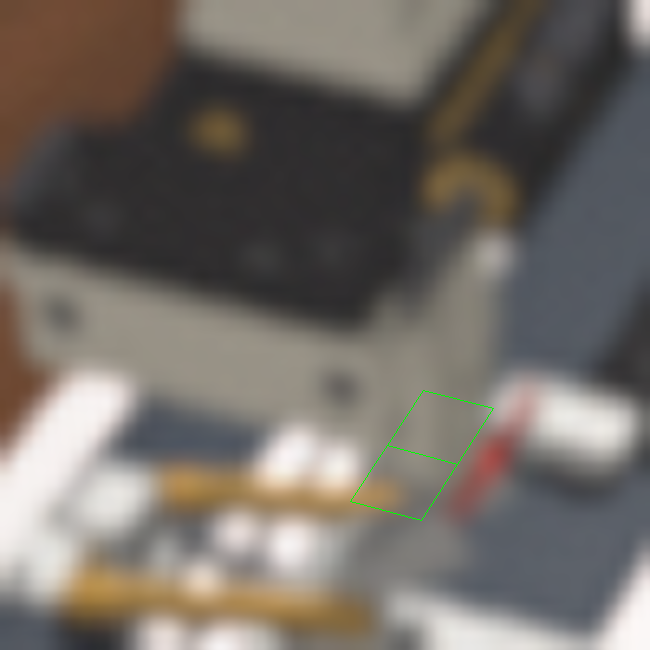

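View pics/w19.png

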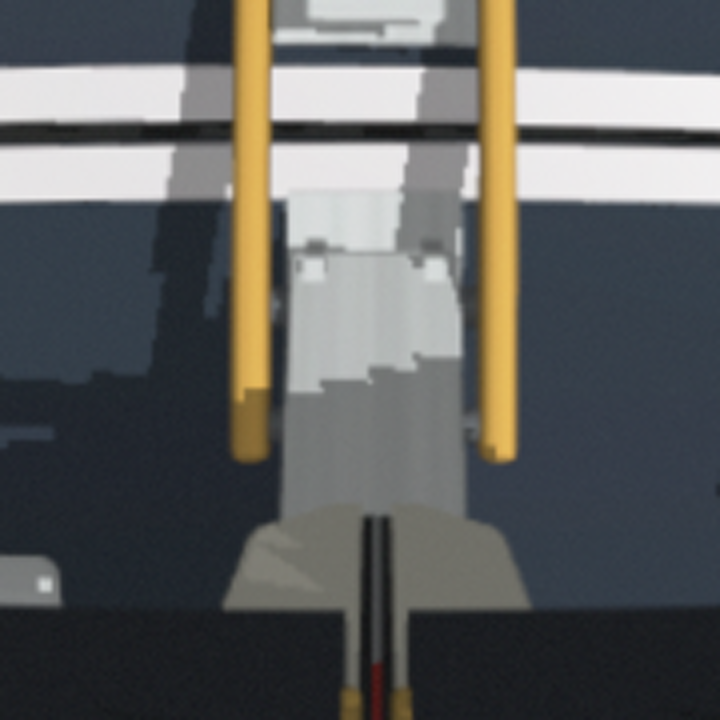

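```bash
python3 -m handwheel '0 -0.004 -0.0007 -0.0037 0; 0 -0.0078 -0.0014 -0.0075 0; 0 -0.0115 -0.0021 -0.0118 0; 0 -0.015 -0.0028 -0.0163 0; 0 -0.015 -0.0028 -0.0163 0'; python3 -m handwheel '0 -0.0028 -0.0005 -0.005 0; 0 -0.0053 -0.001 -0.0101 0; 0 -0.0053 -0.001 -0.0101 0'; python3 -c "
from sideover import *
go('s20.png',.0,c=(250,180,320,250),k=10,offs=())
show('w20.png',np.load('P3.npy'),(230,150,410,330),4,0)"
```

```text
time_s: 15.8
tcp_pos: [0.4839, 0.0881, 0.2263]
orientation: [3.128, 0.291, -0.002]
ft_force: [0.5, 0.1, 0.1]
gripper_width: 0.0005
time_s: 16.1
tcp_pos: [0.4788, 0.0872, 0.216]
orientation: [3.128, 0.291, -0.002]
ft_force: [0.1, 0.1, 0.1]
gripper_width: 0.0008
```

View pics/s20.png

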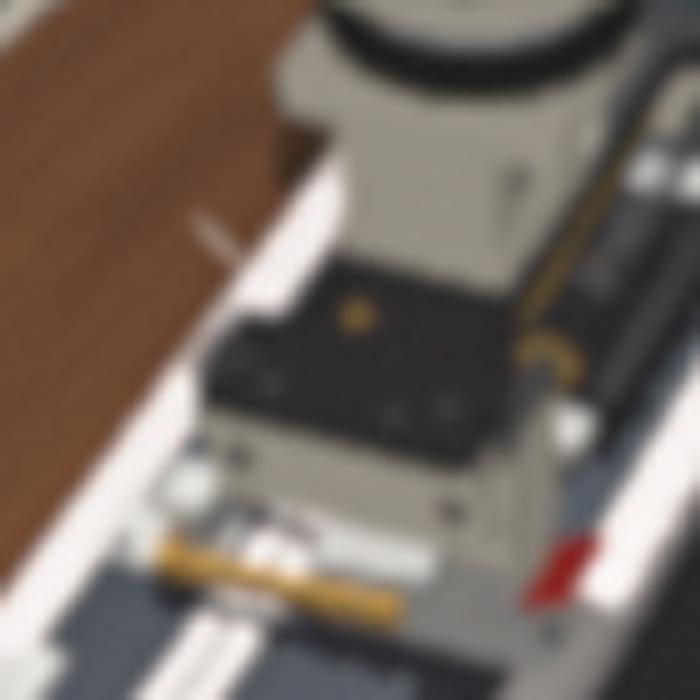

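View pics/w20.png

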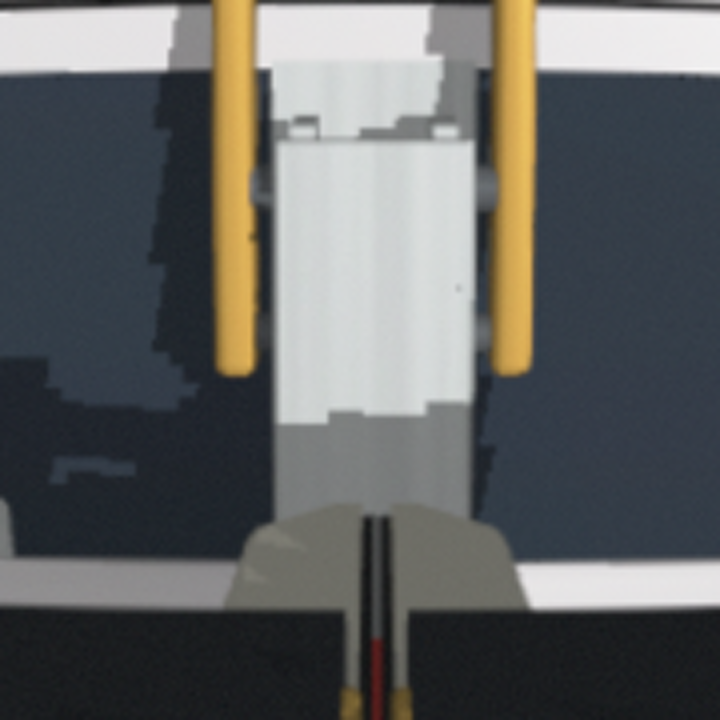

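```bash
python3 -m handwheel '0 -0.0015 -0.0003 -0.003 0; 0 -0.002 -0.0004 -0.006 0; 0 -0.002 -0.0004 -0.006 0'; python3 -m handwheel '0 0 0 -0.002 0; 0 0 0 -0.003 0; 0 0 0 -0.003 0'; python3 -m handwheel '0 0 0 -0.002 0; 0 0 0 -0.003 0; 0 0 0 -0.003 0'
```

```text
time_s: 16.5
tcp_pos: [0.4772, 0.0869, 0.2105]
orientation: [3.128, 0.291, -0.001]
ft_force: [-0.8, -0.3, 0.1]
gripper_width: 0.0005
time_s: 16.8
tcp_pos: [0.4775, 0.0869, 0.2089]
orientation: [-3.128, -0.291, -0.001]
ft_force: [-2.8, -0.7, 6.8]
gripper_width: 0.0005
time_s: 17.1
tcp_pos: [0.4777, 0.0869, 0.2086]
orientation: [-3.128, -0.291, -0.005]
ft_force: [-12.0, -1.4, 29.9]
gripper_width: 0.0004
```

Hard contact at 30 N, so the lever is at its stop. Lifting off to inspect.

```bash
python3 -m handwheel '0 0 0 0.02 0; 0 0 0 0.06 0; 0 0 0 0.1 0; 0 0 0 0.14 0; 0 0 -0.04 0.17 0; 0 -0.02 -0.08 0.17 0; 0 -0.04 -0.12 0.17 0; 0 -0.04 -0.12 0.17 0'; python3 -c "
from h import *
snap('side','s21.png',(230,160,370,310),5)
snap('top','t21.png',(250,170,430,280),4)
snap('wrist','w21.png')
from bench import ctrl
for c in ('side','top','wrist'):
  for t in ('lever_end','loop_bar','keeper','screw_box','padlock','tape_measure','oil_bottle'):
    print(c,t,[(np.round(d['position'],4).tolist(),round(d['confidence'],2)) for d in ctrl.spot_point(c,t)[:2]])
"
```

```text
time_s: 17.9
tcp_pos: [0.436, -0.0363, 0.3758]
orientation: [3.128, 0.284, 0.002]
ft_force: [-0.0, -0.3, 0.4]
gripper_width: 0.0005
side lever_end [([0.469, 0.0853, 0.2358], 0.64)]
side loop_bar [([0.573, 0.1021, 0.2282], 0.54)]
side keeper [([0.5712, 0.1043, 0.2265], 0.67)]
side screw_box [([0.5703, -0.4537, 0.003], 0.65)]
side padlock [([0.3288, 0.1736, -0.0029], 0.8)]
side tape_measure [([0.5305, 0.4129, 0.0016], 0.81), ([0.5781, 0.1067, 0.2227], 0.62)]
side oil_bottle [([0.337, -0.2121, -0.0002], 0.9)]
top lever_end [([0.4666, 0.0877, 0.2343], 0.75)]
top loop_bar [([0.5718, 0.1035, 0.2193], 0.7)]
top keeper [([0.5687, 0.1086, 0.2226], 0.81)]
top screw_box [([0.5743, -0.455, -0.0025], 0.71)]
top padlock [([0.3295, 0.1737, -0.0014], 0.77), ([0.3373, -0.2101, 0.0013], 0.56)]
top tape_measure [([0.5327, 0.4159, 0.001], 0.59), ([0.3381, -0.211, -0.0], 0.21)]
top oil_bottle [([0.3389, -0.2104, -0.0021], 0.68)]
wrist lever_end [([0.4717, 0.0859, 0.231], 0.79), ([0.5133, -0.0353, 0.2192], 0.61)]
wrist loop_bar [([0.5721, 0.1033, 0.2234], 0.55)]
wrist keeper [([0.5684, 0.1041, 0.2296], 0.57)]
wrist screw_box [([0.5698, -0.4489, -0.0017], 0.68)]
wrist padlock [([0.3275, 0.1718, -0.0003], 0.77), ([0.5356, 0.413, -0.0001], 0.71)]
wrist tape_measure [([0.5369, 0.4135, -0.0009], 0.88), ([0.472, 0.0871, 0.2295], 0.56)]
wrist oil_bottle [([0.3403, -0.2114, -0.0016], 0.98)]
```

View pics/s21.png

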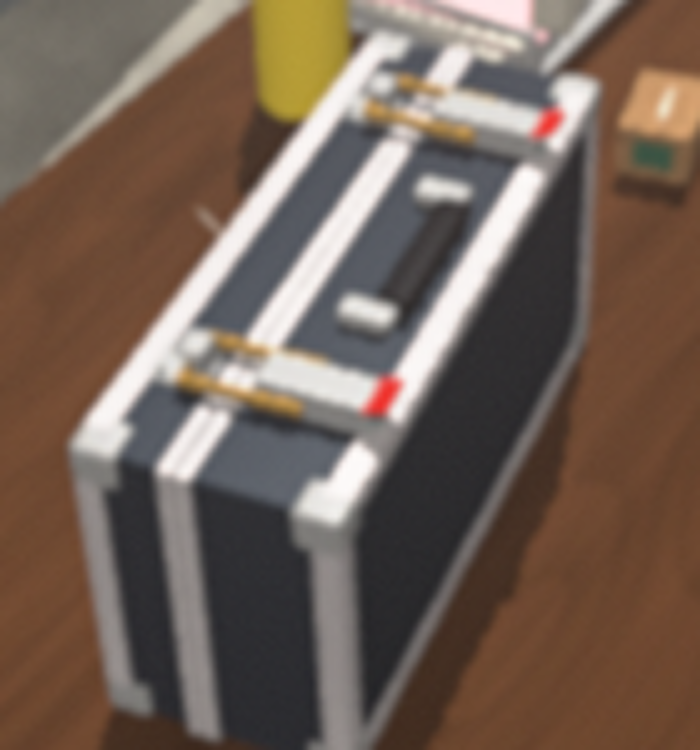

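View pics/t21.png

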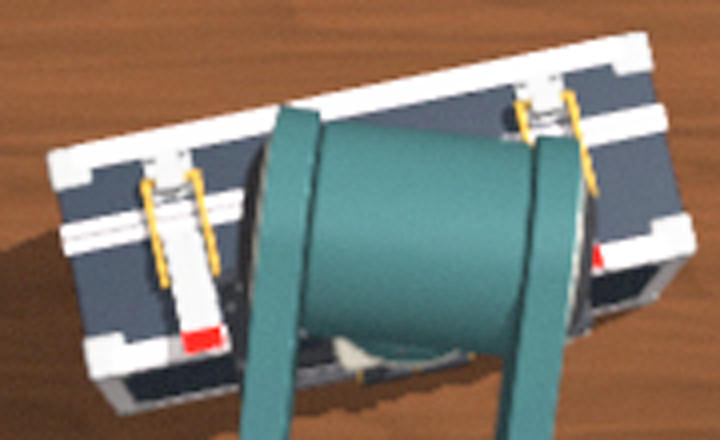

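View pics/w21.png

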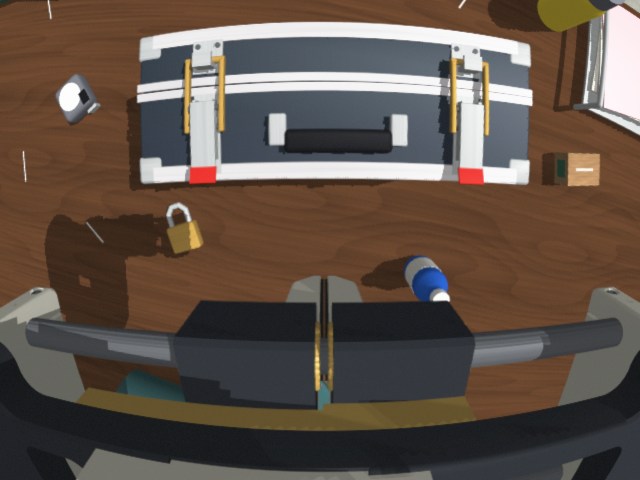

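The side and wrist pictures show the latch flat, with its red tab at (203,175) in the wrist view. It looks the same as the shut latch at (471,175), the gap is closed and nothing else has moved. Handing in.

```bash
python3 -c "
from bench import ctrl
print(ctrl.close_job())"
```

```text
the job is handed in; nothing more can be done
None
```

The open latch is shut: its brass loop sits under the keeper's lip, the lever lies flat on its stop, and the lid gap at that end has closed. I handed the job in at about 19 s on the robot's clock, with the arm clear of everything.

- **Hooking:** I gripped the loop's legs and swung the bar down on the far side of the lip. I then drew it back under the lip until it bore on the post, at about 13 N.
- **Closing the lever:** With shut fingers I pushed the lever over centre and pressed it to its stop. The force at the stop was about 30 N, well under the 120 N wrist limit. It stayed flat after I lifted off.
- **Last checks:** In the side and wrist pictures the latch looks the same as the shut one at the other end. The network put the lever's end at z of about 0.231–0.236 m, against 0.233 m expected when shut. The four bystanders were found within about 4 mm of where they started in the side and top views. I had no direct reading of the lever or lid angle.
- **Disagreement:** The fingertips turned out to be about 25–30 mm behind the stated tool point. My first grip attempt closed above the bar without touching it, and I corrected for that from the pictures.

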